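# Close the setting-ring case and snap its four clips

### The arm

A 7-joint arm with a two-finger parallel gripper is mounted at the origin on a cart in front of the work surface, level with it; the furniture and walls round the work are solid. World frame = base frame: x ahead of the robot, y to its left, z up, the work surface at z = 0. Lengths are in m, angles in rad, forces in N, time in s.
With the tool pointing down it reaches from about 0.425 to 0.875 m from the base axis. Payload 4.7 kg.
Tool frame: the origin (TCP) lies at the very end of the fingers, on their centre line; the grasp point (between the pads) lies 19 mm behind it; x points along the fingers, y is the direction in which the jaws open and shut, and the axes are right-handed (so a half turn about x gives the same grasp; the last joint's range is limited). The gripper opens to 87 mm and grips with 3 to 60 N. Pads are 19 mm wide; open, the fingers measure 117 mm over their backs; the gripper's body (75 mm by 190 mm) begins 51 mm behind the grasp point.
Start: joints at [1.262, 0.321, -0.07, 1.45, 0.023, 1.371, -0.057], TCP at [0.206, -0.616, 0.184] pointing down, gripper open.
Joint ranges: [-2.86, 2.86], [-0.3, 2.09], [-1.38, 1.24], [0.06, 2.45], [-1.56, 4.7], [0.09, 2.05], [-2.69, 2.69]. Speed limits (rad/s): [2.57, 2.57, 3.14, 3.14, 3.14, 3.14, 3.14].

### API

Orientations are given as a rotation vector (axis times angle).
In Python, from bench import ctrl gives the robot as it stands.
- The arm moves only by the tool step_arm, never from a script. Its argument "increments" is one flat list of numbers, 6 for each row, row after row: the shift along the tool's x, y, z in cm, then the turn, a rotation vector about the tool's x, y, z in rad. In form: [tx, ty, tz, ax, ay, az, tx, ty, tz, ax, ay, az, ...]. A call has 1 to 12 rows; each row shifts and turns the commanded pose from where the row before left it, along the tool's axes as they then stand; what a row does not reach is not made up. A row lasts 1/8 s, in which the tool goes at most 62.5 mm and 10.7 degrees, less where a joint would pass 70% of its speed; a pose out of reach is approached as far as the arm can. A call with a gripper value outside its range is refused whole. "fingers" is the opening in per cent of the stroke, from 0 (shut) to 100 (fully open), set as the call begins (left out, the last holds). The fingers move at their own pace and stop on an object; "force" is the grip in N (left out, the last holds). Time passes only in rows, so rows that do not move let the fingers close. It gives the time, the measured TCP pose, the force and the opening at its end, in the units of the state.
- ctrl.get_state(): the state, without advancing time (a new reading comes with each control period).
- ctrl.get_image(name): name is "side" or "top" or "wrist"; returns the picture (384x512x3 uint8, red, green, blue); there is no depth.
- ctrl.camera_params(name): a dict with "vertical_fov" (degrees; the focal length in pixels is half the picture's height over the tangent of half this angle, whatever the lens; pixels are square), "cx", "cy" (the principal point, pixels), "R" (3x3) and "t" (3): a world point X has camera coordinates R X + t. Camera axes: x right, y down, z forward; pixel columns grow to the right and rows downward; lengths in m; the calibration is good to about 2 mm. A picture is of the moment at which its call begins: read the wrist's pose just before it. camera_params takes no time and is no camera call; for the wrist camera it gives the pose at the moment of the call.
- ctrl.close_job(): hands the job in, once; it reports no verdict.
Trained networks look in the newest picture that a camera, given by its name, has taken for a name from the list of things; names that differ only in an ending like _2 or _b are one class to them, and where a whole thing is asked for, a point or a joint stands for the part that bears it (a point fixed in the world has none). Each returns a list of dicts, best first, with "score" (0 to 1); they miss things now and then, are a little off and sometimes report something else, mostly with a low value. They report only what shows in the picture. A call takes as long as a camera call.
- ctrl.search_frame(camera, name): "xyz" ([x, y, z] in m, in the coordinates of the camera as it stood for that picture, good to about 4 mm: the middle of the surface that is visible of it).
- ctrl.silhouettes(camera, name): "pixels" (384x512 bool, what is visible of it).
- ctrl.spot_point(camera, name): "xyz" ([x, y, z] in m, in the coordinates of the camera as it stood for that picture, good to about 4 mm: a listed point, or the origin of a listed thing).
The state is a dict: "time": time; "joint_positions": joint angles; "qd": joint speeds; "joint_torque": joint torques, N m; "position": TCP position; "tool_rot": TCP orientation; "ft_force": force on the tool from outside, world axes, zero at the start; "torque": the same for the moment, N m; "grip_width": opening from 0.0 (shut) to 1.0 (fully open).
Only numpy, scipy, OpenCV 4.12 (cv2) and the standard library are available. Lean on these libraries where they do the work, as an engineer would, in place of code of your own. Each camera call takes 0.05 s, during which the arm holds its last target.

### The job

Close up the gauge case: pick up its loose lid and set it down squarely on the open case without dropping it, either way round, down on the rim all round and with its four side clips still standing open. Then fold down each of the four clips until its hook snaps in under the rim and all four lie shut. Leave the other things on the bench standing where they are.

Things in the scene. Friction and masses are not known exactly. Their poses are not given: they have to be found in the camera images.
- case: open grey instrument case, fixed to the bench, walls 150 (x) x 110 (y) mm, 60 mm high, 5 mm thick; mouth 140 x 100 mm; flange round its top 165 x 125 mm, 10 mm deep, with a bead under its outer edge. A ring and two bars lie in its foam, below the rim. Origin: centre of its underside, z up, x along its long side
- lid: loose grey lid, 0.3 to 0.6 kg, plate 160 (x) x 120 (y) x 8 mm on a round-edged rubber plug rim 137 x 97 mm, 8 mm deep (1.5 mm play each side in the case's mouth). Origin: centre of the rim's underside, z up, x along its long side. Starts on the bench right way up; seated, its origin is 52 mm above the case's, the plate on the flange, either way round. Clips open: up to 245 x 205 mm overall
- lid_grip (a point): centre of the bar of the black bridge handle on the lid: bar 84 mm long along the lid's x, 16 mm wide (across y), 12 mm tall, held by a post at each end; 38 mm above the lid's origin, 22 mm above the top of the plate; bar's top 6 mm higher (96 mm above the bench when seated)
- clip_front (a joint): hinge of the front clip, on the lid's own -x edge, rad: 0 = shut, hanging down along the case with its hook under the rim; 1.6 = straight out from the lid; 2.4 = stop, up and outward. Friction (about 1 N at the tip) holds it where it is left. From 0.5 to 0.25 its sprung hook rides over the bead and resists (3 to 6 N, pushed inward 20 mm below the pin); then it snaps below 0.15 by itself
- clip_front_hinge (a point): middle of the front clip's hinge pin, 85 mm from the lid's centre toward its own -x, 12 mm above the lid's origin. Clip: black lever, 46 mm wide along the edge, 3 mm thick, 27 mm long from the pin, then a 12 mm lip bent outward. Shut, its flat outer face is 3.5 mm outside the pin, clear to push on 5 to 24 mm below it; the lip, 27 to 37 mm below, juts out to 10 mm
- clip_back (a joint): hinge of the back clip, on the lid's own +x edge, rad: 0 = shut, hanging down along the case with its hook under the rim; 1.6 = straight out from the lid; 2.4 = stop, up and outward. Friction (about 1 N at the tip) holds it where it is left. From 0.5 to 0.25 its sprung hook rides over the bead and resists (3 to 6 N, pushed inward 20 mm below the pin); then it snaps below 0.15 by itself
- clip_back_hinge (a point): middle of the back clip's hinge pin, 85 mm from the lid's centre toward its own +x, 12 mm above the lid's origin. Clip: black lever, 46 mm wide along the edge, 3 mm thick, 27 mm long from the pin, then a 12 mm lip bent outward. Shut, its flat outer face is 3.5 mm outside the pin, clear to push on 5 to 24 mm below it; the lip, 27 to 37 mm below, juts out to 10 mm
- clip_left (a joint): hinge of the left clip, on the lid's own +y edge, rad: 0 = shut, hanging down along the case with its hook under the rim; 1.6 = straight out from the lid; 2.4 = stop, up and outward. Friction (about 1 N at the tip) holds it where it is left. From 0.5 to 0.25 its sprung hook rides over the bead and resists (3 to 6 N, pushed inward 20 mm below the pin); then it snaps below 0.15 by itself
- clip_left_hinge (a point): middle of the left clip's hinge pin, 65 mm from the lid's centre toward its own +y, 12 mm above the lid's origin. Clip: black lever, 46 mm wide along the edge, 3 mm thick, 27 mm long from the pin, then a 12 mm lip bent outward. Shut, its flat outer face is 3.5 mm outside the pin, clear to push on 5 to 24 mm below it; the lip, 27 to 37 mm below, juts out to 10 mm
- clip_right (a joint): hinge of the right clip, on the lid's own -y edge, rad: 0 = shut, hanging down along the case with its hook under the rim; 1.6 = straight out from the lid; 2.4 = stop, up and outward. Friction (about 1 N at the tip) holds it where it is left. From 0.5 to 0.25 its sprung hook rides over the bead and resists (3 to 6 N, pushed inward 20 mm below the pin); then it snaps below 0.15 by itself
- clip_right_hinge (a point): middle of the right clip's hinge pin, 65 mm from the lid's centre toward its own -y, 12 mm above the lid's origin. Clip: black lever, 46 mm wide along the edge, 3 mm thick, 27 mm long from the pin, then a 12 mm lip bent outward. Shut, its flat outer face is 3.5 mm outside the pin, clear to push on 5 to 24 mm below it; the lip, 27 to 37 mm below, juts out to 10 mm
- plug_thin: bystander: slim plug gauge standing on a 24 mm foot, 146 mm tall, close to one corner of the case; origin under its foot, z up
- pot_magnet: bystander: black pot magnet with a knob, 43 mm across, 37 mm tall; origin under its centre
- c_gauge: bystander: C-shaped steel gauge lying flat, 104 mm across, 11 mm thick; origin under its centre
- dial_gauge: bystander: dial indicator lying on its back, 138 x 57 x 22 mm; origin under its middle
- tape: bystander: roll of clear tape lying flat, 48 mm across, 18 mm high; origin under its centre
- cable_plug: bystander: black round cable connector standing upright, 22 mm across, 46 mm tall; origin under its centre, z up
- small_ring: bystander: dark ring lying flat, 40 mm across, 12 mm high; origin under its centre

How it is judged:
On the way:
1. the lid sits square and fully down on the case's rim, with all four clips still open (z of lid in the frame of case between 0.0495 and 0.054 m and horizontal distance between lid and case below 0.004 m and angle between the x axis of lid and the x axis of case, either way round below 0.05 rad and angle between lid's own z axis and vertical below 0.03 rad and value of joint each of clip_front, clip_back, clip_left, clip_right above 0.6 rad), for 0.2 s.
At the end, for the whole second after the job is handed in: the lid lies on the case's rim all round (height within 2 mm, centre within 4 mm, straight within 0.05 rad, level within 0.03 rad), all four clips are snapped shut (joints below 0.17 rad), and the lid is at rest (z of lid in the frame of case between 0.0495 and 0.054 m and horizontal distance between lid and case below 0.004 m and angle between the x axis of lid and the x axis of case, either way round below 0.05 rad and angle between lid's own z axis and vertical below 0.03 rad and value of joint each of clip_front, clip_back, clip_left, clip_right below 0.17 rad and linear speed of lid below 0.02 m/s); the robot touches nothing.
It fails at once if the lid is dropped: let go of more than 20 mm above its seat over the case (z of lid in the frame of case above 0.072 m and horizontal distance between lid and case below 0.1 m and contact force between the fingers and lid below 0.05 N).
It fails at once if a bystander is pushed more than 25 mm from its place (distance of any of plug_thin, pot_magnet, c_gauge, dial_gauge, tape, cable_plug, small_ring from where it was at the start of the episode above 0.025 m).
It fails at once if the standing plug gauge or the standing cable plug is tipped over (angle between any of plug_thin, cable_plug's own z axis and vertical above 0.5 rad).
It also fails if it takes over 58 s, if anything falls off the work surface, if the arm or the gripper's body presses on something with over 40 N, if the wrist force passes 120 N, or if a joint passes its speed limit or range.

## Working session

There is one attempt and no reset: what is moved stays moved. The work goes in short steps, Python scripts to look and compute and a tool call to move; the robot and the scene stay as the last step left them, time stands still between calls to the robot, and variables do not carry over. Pictures are saved under pics/ and viewed, and the job is handed in when it is done.

Besides the shell and the picture viewer there is one more tool, called after "Call:" as name(argument=value, ...) on one line, values as JSON. step_arm: Moves the arm, as the interface text tells. Its arguments: {"type":"object","properties":{"increments":{"type":"array","items":{"type":"number"}},"fingers":{"type":"number"},"force":{"type":"number"}},"required":["increments"]}

```bash
ls; mkdir -p pics
python3 - <<'E'
from bench import ctrl
import cv2,numpy as np
s=ctrl.get_state();print({k:np.round(v,3).tolist() for k,v in s.items()})
for n in ["side","top","wrist"]:
    im=ctrl.get_image(n);cv2.imwrite(f"pics/a_{n}.png",im[:,:,::-1])
    p=ctrl.camera_params(n);print(n,{k:np.round(v,3).tolist() for k,v in p.items()})
E
```

```text
pics
{'time': 0.0, 'joint_positions': [1.262, 0.322, -0.07, 1.452, 0.023, 1.371, -0.057], 'qd': [-0.0, 0.0, 0.0, -0.0, -0.001, 0.001, 0.0], 'joint_torque': [-0.001, -49.127, -0.404, -31.253, -0.064, 0.044, 0.0], 'position': [0.206, -0.616, 0.183], 'tool_rot': [2.047, 0.335, -2.048], 'ft_force': [0.198, 0.348, -0.435], 'torque': [-0.011, 0.074, -0.032], 'grip_width': 1.003}
side {'vertical_fov': 50.436, 'cx': 251.274, 'cy': 199.279, 'R': [[-0.805, -0.592, 0.027], [-0.247, 0.294, -0.923], [0.539, -0.75, -0.383]], 't': [0.439, 0.172, 0.904]}
top {'vertical_fov': 54.681, 'cx': 253.557, 'cy': 195.04, 'R': [[0.031, -1.0, 0.003], [-0.978, -0.031, -0.206], [0.206, 0.003, -0.978]], 't': [0.013, 0.547, 1.076]}
wrist {'vertical_fov': 61.577, 'cx': 253.336, 'cy': 194.9, 'R': [[0.317, -0.948, -0.002], [-0.914, -0.306, 0.268], [-0.255, -0.083, -0.963]], 't': [-0.65, -0.032, 0.39]}
```

View pics/a_top.png

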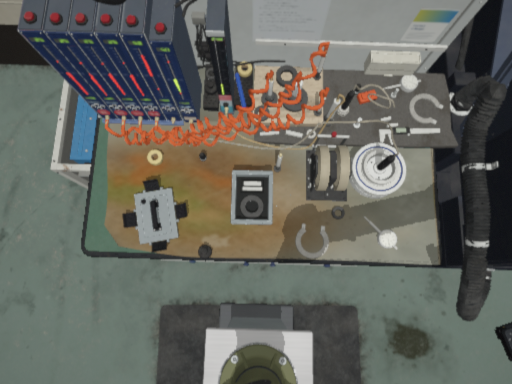

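View pics/a_side.png

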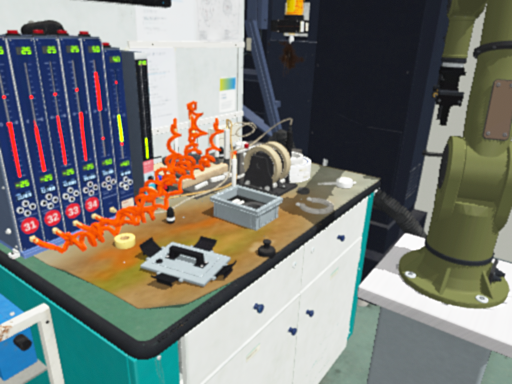

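```bash
cat > h.py <<'E'
from bench import ctrl
import cv2,numpy as np
from scipy.spatial.transform import Rotation as Ro
def w(cam,x,p=None):
    p=p or ctrl.camera_params(cam);return np.array(p["R"]).T@(np.array(x)-np.array(p["t"]))
def pix(cam,X,p=None):
    p=p or ctrl.camera_params(cam);c=np.array(p["R"])@np.array(X)+np.array(p["t"])
    f=192/np.tan(np.radians(p["vertical_fov"]/2));return np.array([f*c[0]/c[2]+p["cx"],f*c[1]/c[2]+p["cy"]])
def ray(cam,uv,z,p=None):
    p=p or ctrl.camera_params(cam);f=192/np.tan(np.radians(p["vertical_fov"]/2))
    R=np.array(p["R"]);o=-R.T@np.array(p["t"]);d=R.T@np.array([(uv[0]-p["cx"])/f,(uv[1]-p["cy"])/f,1]);return o+d*(z-o[2])/d[2]
E
python3 - <<'E'
from h import *
for n in ["case","lid","lid_grip","clip_front_hinge","clip_back_hinge","clip_left_hinge","clip_right_hinge","plug_thin"]:
  for c in ["top","side"]:
    r=ctrl.spot_point(c,n)
    print(n,c,[(np.round(w(c,q["xyz"]),3).tolist(),round(q["score"],2)) for q in r[:3]])
E
```

```text
case top [([0.539, 0.036, -0.005], 0.65)]
case side [([0.544, 0.032, -0.003], 0.83)]
lid top []
lid side [([0.482, 0.328, -0.0], 0.66), ([0.563, 0.35, 0.016], 0.52)]
lid_grip top [([0.481, 0.336, 0.035], 0.95)]
lid_grip side [([0.479, 0.333, 0.037], 0.57)]
clip_front_hinge top [([0.401, 0.318, 0.013], 0.93), ([0.564, 0.352, 0.01], 0.22)]
clip_front_hinge side [([0.395, 0.317, 0.01], 0.68), ([0.679, 0.2, -0.003], 0.43)]
clip_back_hinge top [([0.566, 0.351, 0.005], 0.92), ([0.68, 0.202, -0.003], 0.39)]
clip_back_hinge side [([0.563, 0.35, 0.012], 0.88), ([0.421, -0.159, 0.002], 0.2)]
clip_left_hinge top [([0.471, 0.399, 0.017], 0.94), ([0.541, 0.037, -0.002], 0.62)]
clip_left_hinge side [([0.469, 0.395, 0.011], 0.55)]
clip_right_hinge top [([0.496, 0.273, 0.014], 0.74)]
clip_right_hinge side [([0.494, 0.271, 0.012], 0.75), ([0.68, 0.199, 0.0], 0.38)]
plug_thin top [([0.648, -0.045, -0.004], 0.65)]
plug_thin side [([0.567, 0.35, 0.013], 0.73), ([0.542, 0.032, -0.002], 0.36)]
```

Run:
```python
from h import *
a=cv2.imread("pics/a_top.png")[135:265,90:370];cv2.imwrite("pics/b_top.png",cv2.resize(a,None,fx=2.8,fy=2.8,interpolation=2))
a=cv2.imread("pics/a_side.png")[140:300,110:370];cv2.imwrite("pics/b_side.png",cv2.resize(a,None,fx=3,fy=3,interpolation=2))
for uv in [(305,147),(350,147),(305,200),(350,200)]: print(uv,ray("top",uv,0.0)[:2].round(3),ray("top",uv,0.1)[:2].round(3))
print("plug",pix("top",[.648,-.045,0]),pix("top",[.648,-.045,.146]),pix("side",[.648,-.045,0]),pix("side",[.648,-.045,.146]))
for n in ["pot_magnet","tape","cable_plug","plug_thin"]:
  r=ctrl.search_frame("side",n)
  print(n,[(np.round(w("side",q["xyz"]),3).tolist(),round(q["score"],2)) for q in r[:3]])
```

```text
(305, 147) [ 0.725 -0.135] [ 0.69  -0.121]
(350, 147) [ 0.73  -0.283] [ 0.694 -0.257]
(305, 200) [ 0.547 -0.135] [ 0.527 -0.121]
(350, 200) [ 0.551 -0.279] [ 0.531 -0.253]
plug [277.43676949 168.74364325] [280.80237869 154.73541575] [233.54241346 198.74987224] [234.04712249 154.10052239]
pot_magnet [([0.367, 0.18, 0.016], 0.81)]
tape [([0.665, 0.362, 0.011], 0.77)]
cable_plug [([0.671, 0.202, 0.02], 0.69)]
plug_thin [([0.576, 0.357, 0.02], 0.21)]
```

View pics/b_top.png

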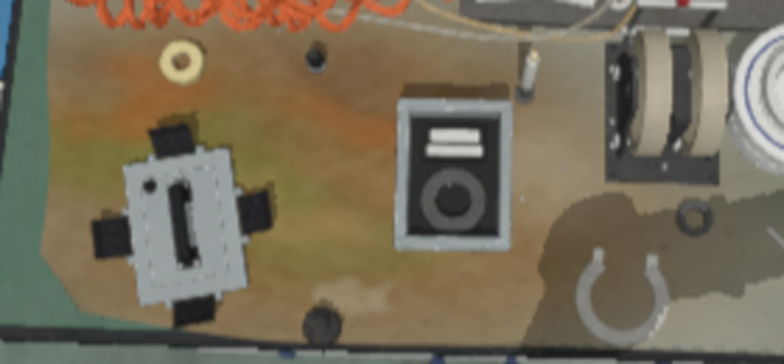

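View pics/b_side.png

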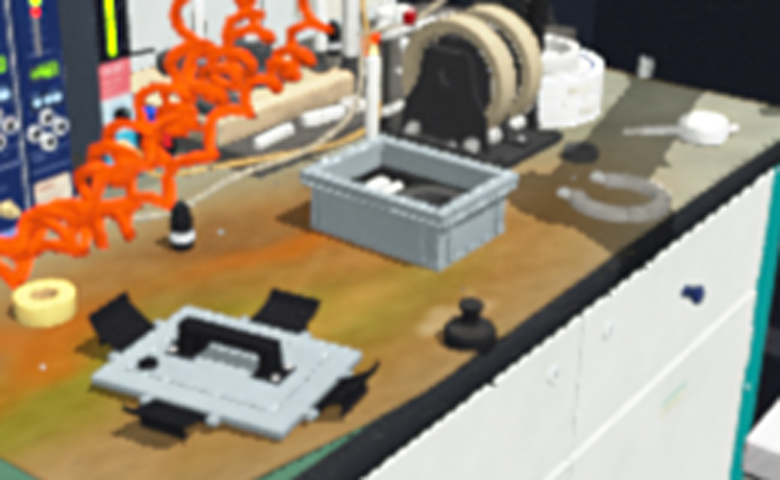

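View pics/a_wrist.png

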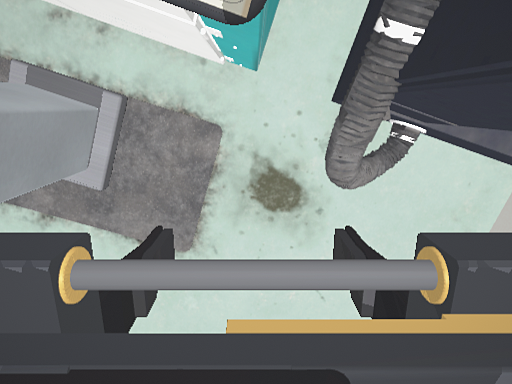

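```bash
cat >> h.py <<'E'
def pose():
    s=ctrl.get_state();return np.array(s["position"]),Ro.from_rotvec(s["tool_rot"])
def down(yaw):
    # tool x down, tool y (jaw) at world heading yaw
    y=np.array([np.cos(yaw),np.sin(yaw),0]);x=np.array([0,0,-1.]);z=np.cross(x,y);return Ro.from_matrix(np.c_[x,y,z])
def plan(wps,start=None,step=.06,ang=.17):
    """wps: list of (pos,Rotation,[nrows]); prints rounded rows; returns end pose"""
    p,R=start or pose(); out=[]
    for wp in wps:
        P,Q=np.array(wp[0],float),wp[1]
        n=max(int(np.ceil(np.linalg.norm(P-p)/step)),int(np.ceil((R.inv()*Q).magnitude()/ang)),1)
        if len(wp)>2:n=max(n,wp[2])
        p0,R0=p.copy(),R
        rv=(R0.inv()*Q).as_rotvec()
        for i in range(1,n+1):
            tp=p0+(P-p0)*i/n;tR=R0*Ro.from_rotvec(rv*i/n)
            t=np.round(R.inv().apply(tp-p)*100,2);a=np.round((R.inv()*tR).as_rotvec(),3)
            p=p+R.apply(t/100);R=R*Ro.from_rotvec(a);out.append(list(t)+list(a))
    print(len(out),"rows")
    for i in range(0,len(out),12):
        print("["+", ".join("%g"%(v+0) for r in out[i:i+12] for v in r)+"]")
    return p,R
E
python3 - <<'E'
from h import *
p,R=pose();print(R.as_matrix().round(3))
c=ctrl.camera_params("wrist");Rc=np.array(c["R"]);o=-Rc.T@np.array(c["t"])
print("cam in tool",R.inv().apply(o-p).round(4),(Rc@R.as_matrix()).round(3).tolist())
y=R.as_matrix()[:,1];print("yaw",np.arctan2(y[1],y[0]))
E
```

```text
[[-0.     0.317 -0.948]
 [-0.    -0.948 -0.317]
 [-1.     0.     0.   ]]
cam in tool [-0.1995  0.0007 -0.0735] [[0.001, 1.0, 0.0], [-0.268, -0.0, 0.963], [0.963, -0.001, 0.268]]
yaw -1.2480092475519948
```

Run:
```python
from h import *
plan([([.42,-.45,.27],down(-.2)),([.59,.037,.26],down(1.571))],step=.055)
```

```text
18 rows
[-1.23, -1.29, -3.65, -0.15, 0, 0, -1.23, -0.72, -3.8, -0.149, 0, 0, -1.22, -0.16, -3.87, -0.15, 0, 0, -1.23, 0.43, -3.85, -0.15, 0, 0, -1.23, 1, -3.74, -0.15, 0, 0, -1.23, 1.54, -3.55, -0.149, 0, 0, -1.22, 2.06, -3.28, -0.15, 0, 0, 0.09, 0.63, -4.65, -0.161, 0, 0, 0.09, 1.38, -4.48, -0.161, 0, 0, 0.09, 2.07, -4.21, -0.161, 0, 0, 0.09, 2.72, -3.82, -0.161, 0, 0, 0.09, 3.29, -3.33, -0.161, 0, 0]
[0.09, 3.79, -2.77, -0.161, 0, 0, 0.09, 4.19, -2.11, -0.161, 0, 0, 0.09, 4.46, -1.43, -0.161, 0, 0, 0.09, 4.64, -0.68, -0.161, 0, 0, 0.09, 4.69, 0.06, -0.161, 0, 0, 0.09, 4.62, 0.82, -0.161, 0, 0]
```

Call:
step_arm(increments=[-1.23, -1.29, -3.65, -0.15, 0, 0, -1.23, -0.72, -3.8, -0.149, 0, 0, -1.22, -0.16, -3.87, -0.15, 0, 0, -1.23, 0.43, -3.85, -0.15, 0, 0, -1.23, 1, -3.74, -0.15, 0, 0, -1.23, 1.54, -3.55, -0.149, 0, 0, -1.22, 2.06, -3.28, -0.15, 0, 0, 0.09, 0.63, -4.65, -0.161, 0, 0, 0.09, 1.38, -4.48, -0.161, 0, 0, 0.09, 2.07, -4.21, -0.161, 0, 0, 0.09, 2.72, -3.82, -0.161, 0, 0, 0.09, 3.29, -3.33, -0.161, 0, 0], fingers=100)

```text
time: 2.65
position: [0.4976, -0.2272, 0.2656]
tool_rot: [0.749, 1.437, -0.749]
ft_force: [1.3, -0.2, -0.1]
grip_width: 1.003
```

Call:
step_arm(increments=[0.09, 3.79, -2.77, -0.161, 0, 0, 0.09, 4.19, -2.11, -0.161, 0, 0, 0.09, 4.46, -1.43, -0.161, 0, 0, 0.09, 4.64, -0.68, -0.161, 0, 0, 0.09, 4.69, 0.06, -0.161, 0, 0, 0.09, 4.62, 0.82, -0.161, 0, 0, 0, 0, 0, 0, 0, 0])

```text
time: 3.52
position: [0.59, 0.0426, 0.2601]
tool_rot: [-0.005, 1.571, 0.009]
ft_force: [0.5, -1.3, 0.2]
grip_width: 0.999
```

```bash
cat >> h.py <<'E'
def look(cam,name):
    p=ctrl.camera_params(cam);im=ctrl.get_image(cam)
    cv2.imwrite(f"pics/{name}.png",im[:,:,::-1]);np.save(f"pics/{name}.npy",dict(p=p),allow_pickle=True);return p,im
def ld(name): return np.load(f"pics/{name}.npy",allow_pickle=True).item()["p"]
E
python3 - <<'E'
from h import *
s=ctrl.get_state();print({k:np.round(v,3).tolist() for k,v in s.items()})
p,im=look("wrist","c_case")
for n in ["case","plug_thin"]:
    r=ctrl.spot_point("wrist",n)
    print(n,[(np.round(w("wrist",q["xyz"],p),4).tolist(),round(q["score"],2)) for q in r[:3]])
E
```

```text
{'time': 3.525, 'joint_positions': [0.571, 0.258, -0.83, 1.46, 0.187, 1.506, 1.325], 'qd': [0.045, -0.019, 0.064, 0.01, 0.026, 0.015, -0.017], 'joint_torque': [-0.638, -35.936, -6.224, -31.32, -0.045, -0.074, 0.15], 'position': [0.59, 0.043, 0.26], 'tool_rot': [-0.005, 1.571, 0.009], 'ft_force': [0.501, -1.287, 0.242], 'torque': [0.072, -0.135, 0.007], 'grip_width': 0.999}
case [([0.5464, 0.0375, 0.0002], 0.56)]
plug_thin [([0.65, -0.0457, 0.0013], 0.67)]
```

View pics/c_case.png

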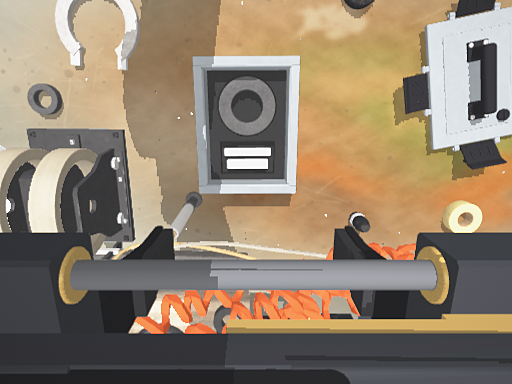

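```bash
cat >> h.py <<'E'
def rectfit(img,p,z,L,W,c0,yaw0,cam="wrist",rng=.008,polar=0,exclude=None):
    """fit rectangle LxW (x,y) at height z by gradient max along normals; returns centre,yaw,sizes"""
    g=cv2.GaussianBlur(cv2.cvtColor(img,cv2.COLOR_RGB2LAB),(3,3),0).astype(np.float32)
    from scipy.ndimage import map_coordinates
    c=np.array(c0,float);yaw=yaw0
    for it in range(3):
        ex=np.array([np.cos(yaw),np.sin(yaw)]);ey=np.array([-ex[1],ex[0]])
        lines=[];r=rng if it==0 else rng/2
        for nrm,tan,h,l in [(ex,ey,L/2,W/2),(-ex,ey,L/2,W/2),(ey,ex,W/2,L/2),(-ey,ex,W/2,L/2)]:
            pts=[]
            for s in np.linspace(-.85,.85,41)*l:
                if exclude is not None and abs(s)<exclude: continue
                d=np.arange(-r,r,.0004)
                X=[c+nrm*(h+k)+tan*s for k in d]
                uv=np.array([pix(cam,[x[0],x[1],z],p) for x in X])
                v=np.array([map_coordinates(g[:,:,k],[uv[:,1],uv[:,0]],order=1) for k in range(3)])
                gr=np.gradient(v,axis=1)
                m=np.abs(gr).sum(0) if polar==0 else -polar*gr[0]
                m=cv2.GaussianBlur(m.reshape(1,-1),(7,1),0)[0]
                pts.append((s,d[np.argmax(m)]))
            pts=np.array(pts);q=pts
            for _ in range(4):
                k=np.polyfit(q[:,0],q[:,1],1);res=pts[:,1]-np.polyval(k,pts[:,0])
                q=pts[np.abs(res)<max(.0012,1.0*np.std(res))]
            lines.append((k[0],k[1],len(q)))
        a=lines
        c=c+ex*(a[0][1]-a[1][1])/2+ey*(a[2][1]-a[3][1])/2
        # slopes: +x side: d grows with s along ey -> rotates by -k ; -x: +k ; +y: +k ; -y: -k
        ks=np.array([-a[0][0],a[1][0],a[2][0],-a[3][0]])
        wgt=np.array([W,W,L,L]);yaw+=np.sum(ks*wgt)/wgt.sum()
    print("c",c.round(4),"yaw",round(yaw,4),"slopes",ks.round(3),"size",round(L+a[0][1]+a[1][1],4),round(W+a[2][1]+a[3][1],4),"n",[x[2] for x in a])
    return c,yaw
E
python3 - <<'E'
from h import *
print(np.round(ctrl.get_state()["qd"],3))
p,im=look("wrist","c_case2")
for po in (0,1):
  c,y=rectfit(im,p,.06,.165,.125,[.542,.035],0,polar=po)
rectfit(im,p,.06,.140,.100,c,y,polar=1)
rectfit(im,p,.06,.140,.100,c,y,polar=-1)
im2=im[:,:,::-1].copy()
for L,W in[(.165,.125),(.14,.1)]:
  pts=np.array([pix("wrist",[*(c+np.array([[np.cos(y),-np.sin(y)],[np.sin(y),np.cos(y)]])@[sx*L/2,sy*W/2]),.06],p) for sx,sy in[(1,1),(1,-1),(-1,-1),(-1,1)]])
  cv2.polylines(im2,[np.round(pts*8).astype(int)],True,(0,0,255),1,shift=3)
cv2.imwrite("pics/c_ov.png",cv2.resize(im2[40:210,170:320],None,fx=3.5,fy=3.5,interpolation=0))
E
```

```text
[ 0.016 -0.007  0.014  0.002 -0.001 -0.002 -0.001]
c [0.5438 0.034 ] yaw 0.0126 slopes [-0.003  0.003  0.001 -0.   ] size 0.1639 0.1237 n [41, 41, 41, 40]
c [0.5438 0.034 ] yaw 0.0126 slopes [-0.003  0.002 -0.001  0.   ] size 0.1638 0.1234 n [41, 41, 41, 41]
c [0.5506 0.034 ] yaw 0.0323 slopes [ 0.089 -0.005 -0.003  0.   ] size 0.1393 0.1071 n [28, 34, 40, 38]
c [0.5418 0.036 ] yaw -0.0062 slopes [-0.07   0.029  0.02   0.026] size 0.1373 0.0962 n [25, 38, 41, 31]
```

View pics/c_ov.png

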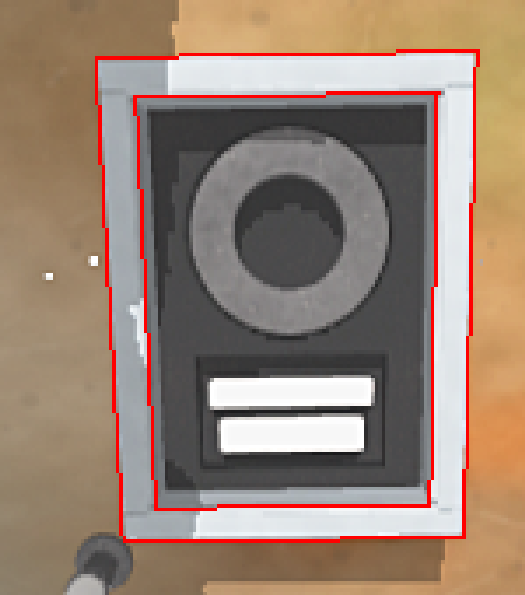

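Run:
```python
from h import *
plan([([.53,.343,.216],down(1.571+.195))],step=.055)
```

```text
6 rows
[0.73, 5.13, -1.01, -0.033, 0, 0, 0.72, 5.16, -0.85, -0.033, 0, 0, 0.73, 5.18, -0.67, -0.033, 0, 0.001, 0.73, 5.2, -0.5, -0.033, 0, 0, 0.73, 5.22, -0.33, -0.033, 0, 0, 0.74, 5.22, -0.16, -0.033, 0, 0]
```

Call:
step_arm(increments=[0.73, 5.13, -1.01, -0.033, 0, 0, 0.72, 5.16, -0.85, -0.033, 0, 0, 0.73, 5.18, -0.67, -0.033, 0, 0.001, 0.73, 5.2, -0.5, -0.033, 0, 0, 0.73, 5.22, -0.33, -0.033, 0, 0, 0.74, 5.22, -0.16, -0.033, 0, 0, 0, 0, 0, 0, 0, 0, 0, 0, 0, 0, 0, 0])

```text
time: 4.72
position: [0.5301, 0.3429, 0.2162]
tool_rot: [-0.154, 1.565, 0.153]
ft_force: [1.3, -1.0, -0.2]
grip_width: 1.001
```

Run:
```python
from h import *
p0,R0=pose();print(p0.round(4),R0.as_matrix().round(3).tolist(),np.round(ctrl.get_state()["qd"],3))
p,im=look("wrist","d_lid")
for n in ["lid","lid_grip","clip_front_hinge","clip_back_hinge"]:
    r=ctrl.spot_point("wrist",n)
    print(n,[(np.round(w("wrist",q["xyz"],p),4).tolist(),round(q["score"],2)) for q in r[:2]])
for po in (0,1):
  c,y=rectfit(im,p,.016,.160,.120,[.481,.334],.195,polar=po,exclude=.032)
im2=im[:,:,::-1].copy()
for L,W in[(.16,.12)]:
  pts=np.array([pix("wrist",[*(c+np.array([[np.cos(y),-np.sin(y)],[np.sin(y),np.cos(y)]])@[sx*L/2,sy*W/2]),.016],p) for sx,sy in[(1,1),(1,-1),(-1,-1),(-1,1)]])
  cv2.polylines(im2,[np.round(pts*8).astype(int)],True,(0,0,255),1,shift=3)
L,W=.084,.016
pts=np.array([pix("wrist",[*(c+np.array([[np.cos(y),-np.sin(y)],[np.sin(y),np.cos(y)]])@[sx*L/2,sy*W/2]),.044],p) for sx,sy in[(1,1),(1,-1),(-1,-1),(-1,1)]])
cv2.polylines(im2,[np.round(pts*8).astype(int)],True,(0,255,0),1,shift=3)
cv2.imwrite("pics/d_ov.png",cv2.resize(im2[0:260,130:390],None,fx=2.3,fy=2.3,interpolation=0))
```

```text
[0.5301 0.3429 0.2162] [[0.0, -0.195, 0.981], [-0.001, 0.981, 0.195], [-1.0, -0.001, 0.0]] [ 0.026 -0.007  0.013 -0.004  0.001  0.001 -0.001]
lid [([0.4841, 0.3309, -0.0], 0.8)]
lid_grip [([0.4867, 0.3335, 0.037], 0.93)]
clip_front_hinge [([0.4065, 0.3159, 0.0113], 0.68)]
clip_back_hinge [([0.5683, 0.3531, 0.0122], 0.58)]
c [0.4831 0.3333] yaw 0.2085 slopes [ 0.004  0.     0.001 -0.   ] size 0.1586 0.1186 n [16, 16, 22, 22]
c [0.483  0.3333] yaw 0.2082 slopes [-0.     0.     0.002 -0.001] size 0.1584 0.1181 n [16, 16, 22, 22]
```

View pics/d_ov.png

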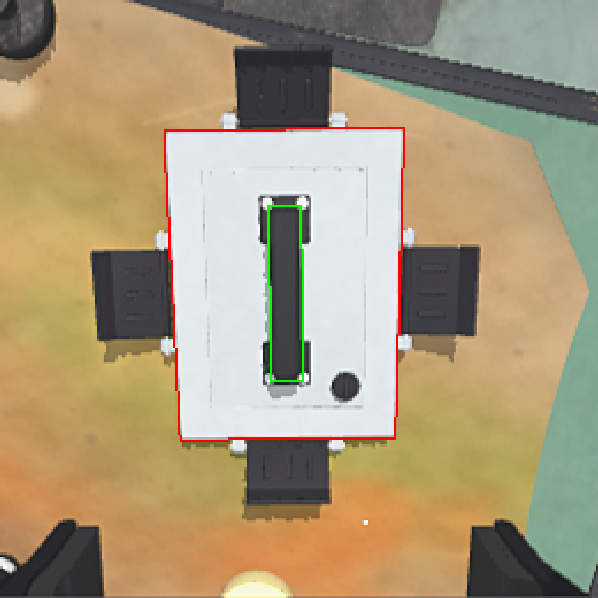

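Run:
```python
from h import *
q=down(1.5708+.2083)
plan([([.483,.3333,.13],q),([.483,.3333,.045],q),([.483,.3333,.022],q,2)],step=.05)
```

```text
6 rows
[4.33, -0.01, -2.41, -0.007, 0, 0, 4.32, 0, -2.42, -0.006, 0.001, 0, 4.25, 0, 0, 0, 0, 0, 4.25, 0, 0.01, 0, 0, 0, 1.15, 0, 0, 0, 0, 0, 1.15, 0, 0, 0, 0, 0]
```

Call:
step_arm(increments=[4.33, -0.01, -2.41, -0.007, 0, 0, 4.32, 0, -2.42, -0.006, 0.001, 0, 0, 0, 0, 0, 0, 0, 4.25, 0, 0, 0, 0, 0, 4.25, 0, 0, 0, 0, 0, 1.15, 0, 0, 0, 0, 0, 1.15, 0, 0, 0, 0, 0, 0, 0, 0, 0, 0, 0], fingers=50)

```text
time: 5.98
position: [0.4826, 0.3355, 0.0227]
tool_rot: [-0.164, 1.564, 0.167]
ft_force: [-0.5, 0.2, -0.1]
grip_width: 0.497
```

Run:
```python
from h import *
p0,R0=pose();print(p0.round(4),R0.as_matrix().round(3).tolist(),ctrl.get_state()["time"])
p,im=look("wrist","e_pre")
```

```text
[0.4826 0.3355 0.0227] [[-0.0, -0.209, 0.978], [0.001, 0.978, 0.209], [-1.0, 0.001, 0.0]] 5.975
```

View pics/e_pre.png

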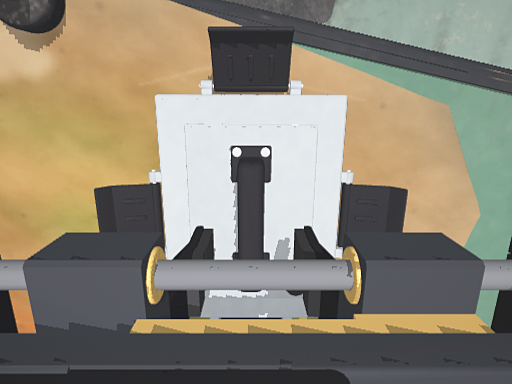

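Call:
step_arm(increments=[0, 0, 0, 0, 0, 0, 0, 0, 0, 0, 0, 0, 0, 0, 0, 0, 0, 0, 0, 0, 0, 0, 0, 0], fingers=0, force=35)

```text
time: 6.52
position: [0.4817, 0.335, 0.022]
tool_rot: [-0.165, 1.565, 0.166]
ft_force: [0.4, 0.4, 0.4]
grip_width: 0.132
```

Run:
```python
from h import *
s=ctrl.get_state();p0,R0=pose();print(p0.round(4),s["grip_width"],s["ft_force"])
p,im=look("wrist","f_grip")
```

```text
[0.4817 0.335  0.022 ] 0.1324263485426196 [0.42696214 0.3943312  0.3660451 ]
```

View pics/f_grip.png

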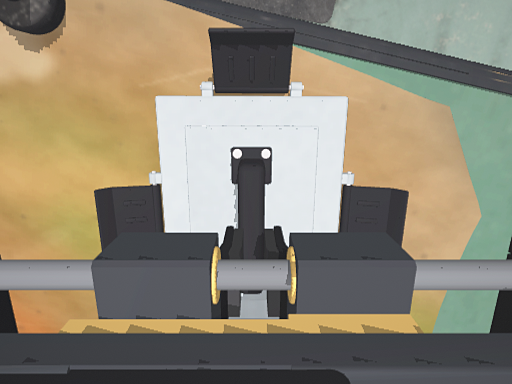

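```bash
cat >> h.py <<'E'
def lidtool(img,p,P,R,dz=.006,off=.0,guess=(0,0),yawg=0.0,verbose=True,face=.0):
    """lid pose from wrist pic in tool frame using -x edge and side edges (front part). plate top lies dz beyond TCP."""
    from scipy.ndimage import map_coordinates
    g=cv2.GaussianBlur(cv2.cvtColor(img,cv2.COLOR_RGB2LAB),(3,3),0).astype(np.float32)[:,:,0]
    def scan(base,tan,nrm,ss,r=.008):
        q=[]
        for s in ss:
            d=np.arange(-r,r,.0002)
            X=np.array([[dz,*(base+tan*s+nrm*k)] for k in d])
            uv=np.array([pix("wrist",P+R.apply(x),p) for x in X])
            v=map_coordinates(g,[uv[:,1],uv[:,0]],order=1)
            m=cv2.GaussianBlur(-np.gradient(v).reshape(1,-1),(9,1),0)[0]
            q.append((s,d[np.argmax(m)]))
        q=np.array(q);k=None;u=q
        for _ in range(4):
            k=np.polyfit(u[:,0],u[:,1],1);e=q[:,1]-np.polyval(k,q[:,0]);u=q[np.abs(e)<max(.0006,np.std(e))]
        return k,len(u)
    # tool coords (y,z); lid x axis ~ tool z, lid y ~ tool y
    y0,z0=guess
    ss=np.r_[np.linspace(-.054,-.03,15),np.linspace(.03,.054,15)]
    kf,n1=scan(np.array([y0,z0-.08]),np.array([1,0.]),np.array([0,-1.]),ss)
    zz=np.linspace(-.075,-.035,20)
    kl,n2=scan(np.array([y0+.06,z0]),np.array([0,1.]),np.array([1.,0]),zz)
    kr,n3=scan(np.array([y0-.06,z0]),np.array([0,1.]),np.array([-1.,0]),zz)
    a=[ kf[0], -kl[0], kr[0]]  # small heading estimates
    yc=y0+(np.polyval(kl,-.055)-np.polyval(kr,-.055))/2
    width=.12+np.polyval(kl,-.055)+np.polyval(kr,-.055)
    print("lid in tool: y at z=-.055:",round(yc,4),"z front->centre",round(z0-kf[1],4),"slopes",np.round(a,4),"width",round(width,4),n1,n2,n3)
E
python3 - <<'E'
from h import *
P=np.array([.4817,.335,.022]);R=down(1.5708+.2083)
s=ctrl.get_state();R=Ro.from_rotvec(s["tool_rot"]);P=np.array(s["position"])
im=cv2.imread("pics/f_grip.png")[:,:,::-1]
lidtool(im,ld("f_grip"),P,R)
E
```

```text
lid in tool: y at z=-.055: -0.002 z front->centre 0.0016 slopes [-0.0034  0.0054  0.0053] width 0.1176 28 20 20
```

Call:
step_arm(increments=[-2, 0, 0, 0, 0, 0, -4, 0, 0, 0, 0, 0, -5, 0, 0, 0, 0, 0, -4, 0, 0, 0, 0, 0, 0, 0, 0, 0, 0, 0])

```text
time: 7.2
position: [0.4836, 0.3371, 0.1769]
tool_rot: [-0.163, 1.558, 0.169]
ft_force: [0.4, 0.0, -0.6]
grip_width: 0.003
```

Run:
```python
from h import *
s=ctrl.get_state();print(np.round(s["position"],4),np.round(s["tool_rot"],4),s["grip_width"],np.round(s["ft_force"],2),np.round(s["torque"],2))
p,im=look("wrist","g_lift");look("side","g_side")
lidtool(im,p,np.array(s["position"]),Ro.from_rotvec(s["tool_rot"]))
end=plan([([.5429,.036,.17],down(1.5708+.0146),9)],step=.055)
a=cv2.imread("pics/g_side.png")[100:300,90:390];cv2.imwrite("pics/g_side2.png",cv2.resize(a,None,fx=2.5,fy=2.5,interpolation=2))
```

```text
[0.4836 0.3371 0.1769] [-0.1629  1.5582  0.1691] 0.0028154412876844302 [ 0.43  0.05 -0.63] [ 0.13 -0.09  0.02]
lid in tool: y at z=-.055: 0.0031 z front->centre -0.0017 slopes [0.1062 0.292  0.0593] width 0.1144 26 16 14
9 rows
[0.03, -3.39, -0.04, 0.022, 0, 0, 0.03, -3.39, 0.04, 0.022, 0, 0, 0.03, -3.39, 0.12, 0.022, 0, 0, 0.03, -3.39, 0.19, 0.021, 0, 0, 0.02, -3.38, 0.25, 0.022, 0, -0.001, 0.04, -3.38, 0.34, 0.022, 0, 0, 0.03, -3.36, 0.41, 0.022, 0, 0, 0.03, -3.36, 0.48, 0.022, 0, 0, 0.03, -3.35, 0.55, 0.022, 0.001, 0]
```

View pics/g_side2.png

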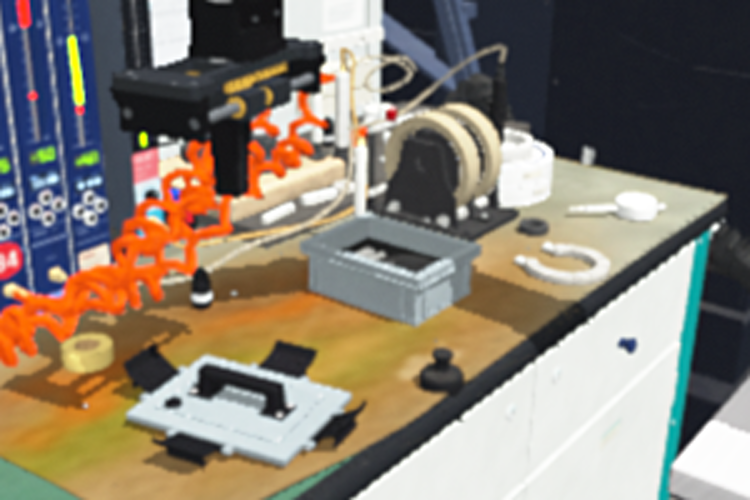

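View pics/g_lift.png

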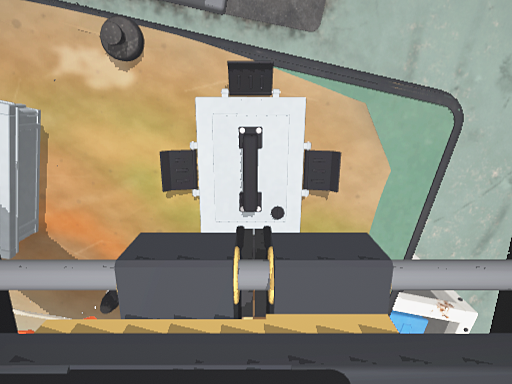

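Run:
```python
from h import *
im=cv2.imread("pics/g_lift.png")[:,:,::-1];p=ld("g_lift")
c,y=rectfit(im,p,.016,.160,.120,[.483,.3333],.208,polar=1,exclude=.032)
a=cv2.imread("pics/f_grip.png")[130:330,150:360];cv2.imwrite("pics/f2.png",cv2.resize(a,None,fx=3.5,fy=3,interpolation=2))
```

```text
c [0.4814 0.3329] yaw 0.2088 slopes [-0.     0.    -0.001 -0.   ] size 0.1556 0.118 n [16, 16, 22, 22]
```

View pics/f2.png

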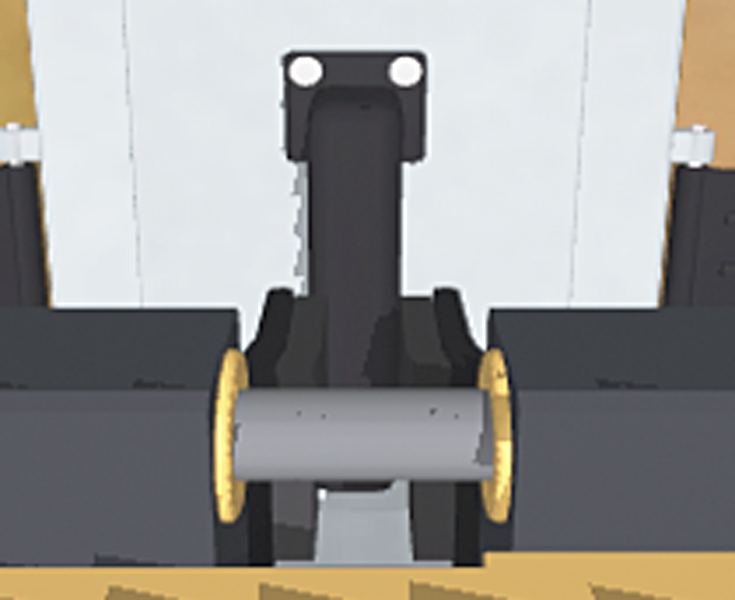

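Run:
```python
from h import *
q=down(1.5708+.2083)
plan([([.4824,.335,.08],q),([.4824,.335,.04],q),([.4824,.335,.019],q,2)],step=.05)
```

```text
5 rows
[4.64, -0.01, 0.02, 0.002, 0, 0, 4.65, -0.02, 0.01, 0.001, 0.001, -0.001, 4, 0, 0, 0, 0, 0, 1.05, 0, 0, 0, 0, 0, 1.05, 0, 0, 0, 0, 0]
```

Call:
step_arm(increments=[0, 0, 0, 0, 0, 0, 0, 0, 0, 0, 0, 0, 4.64, -0.01, 0.02, 0.002, 0, 0, 4.65, -0.02, 0.01, 0.001, 0.001, -0.001, 0, 0, 0, 0, 0, 0, 4, 0, 0, 0, 0, 0, 1.05, 0, 0, 0, 0, 0, 1.05, 0, 0, 0, 0, 0, 0, 0, 0, 0, 0, 0], fingers=40)

```text
time: 8.43
position: [0.4823, 0.335, 0.0185]
tool_rot: [-0.164, 1.566, 0.163]
ft_force: [-0.4, 0.2, -0.3]
grip_width: 0.4
```

Call:
step_arm(increments=[0, 0, 0, 0, 0, 0, 0, 0, 0, 0, 0, 0, 0, 0, 0, 0, 0, 0, 0, 0, 0, 0, 0, 0], fingers=0, force=50)

```text
time: 8.93
position: [0.4821, 0.3348, 0.0181]
tool_rot: [-0.164, 1.566, 0.163]
ft_force: [1.9, -0.1, -0.3]
grip_width: 0.044
```

Call:
step_arm(increments=[0, 0, 0, 0, 0, 0, 0, 0, 0, 0, 0, 0])

```text
time: 9.18
position: [0.482, 0.3347, 0.0179]
tool_rot: [-0.164, 1.567, 0.163]
ft_force: [0.1, -0.3, 0.2]
grip_width: 0.005
```

Run:
```python
from h import *
look("wrist","i_w");look("side","i_s")
a=cv2.imread("pics/i_s.png")[150:290,110:290];cv2.imwrite("pics/i_s2.png",cv2.resize(a,None,fx=4,fy=4,interpolation=2))
a=cv2.imread("pics/i_w.png")[80:340,90:420];cv2.imwrite("pics/i_w2.png",cv2.resize(a,None,fx=2.3,fy=2.3,interpolation=2))
```

```text
(no output)
```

View pics/i_s2.png

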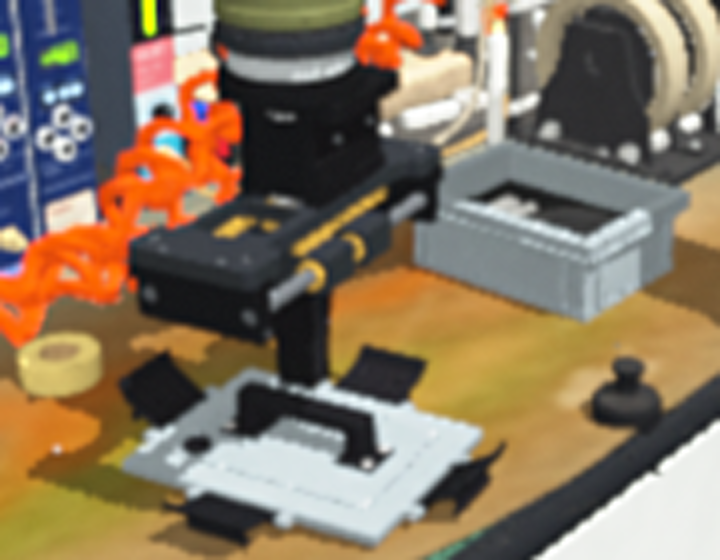

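View pics/i_w2.png

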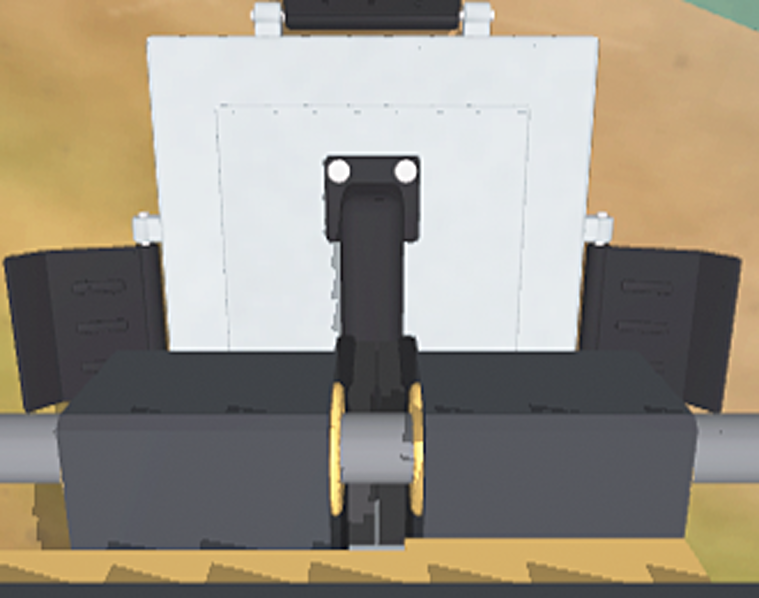

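Run:
```python
from h import *
s=ctrl.get_state();P=np.array(s["position"]);print(P,s["ft_force"],np.round(s["joint_positions"],4))
for z in (.018,.044,.06): print(z,pix("side",[P[0],P[1],z]),(pix("side",[P[0],P[1],z])-[110,150])*4)
print("bar ends",[(pix("side",[.4824+k*.978,.335+k*.207,.044])-[110,150])*4 for k in(-.042,.042)])
for c in ["side","top"]:
  if c=="top": look("top","i_t")
  for n in ["lid","lid_grip","case"]:
    r=ctrl.spot_point(c,n)
    print(n,c,[(np.round(w(c,q["xyz"]),4).tolist(),round(q["score"],2)) for q in r[:2]])
a=cv2.imread("pics/i_t.png")[150:270,100:280];cv2.imwrite("pics/i_t2.png",cv2.resize(a,None,fx=4,fy=4,interpolation=2))
```

```text
[0.48197154 0.33469231 0.01791394] [ 0.50850413  0.29823706 -0.16924813] [ 0.0805  0.4846 -0.9029  1.7688  0.4224  1.0978  0.8141]
0.018 [185.30469733 259.79650675] [301.21878932 439.18602699]
0.044 [184.89151985 249.55070138] [299.56607941 398.20280553]
0.06 [184.63265565 243.13149337] [298.53062262 372.5259735 ]
bar ends [array([364.6829557 , 415.82173652]), array([234.79195873, 381.1315956 ])]
lid side [([0.4814, 0.33, -0.001], 0.68)]
lid_grip side []
case side [([0.5428, 0.0318, -0.0023], 0.82)]
lid top []
lid_grip top []
case top [([0.5427, 0.0351, -0.0047], 0.71)]
```

View pics/i_t2.png

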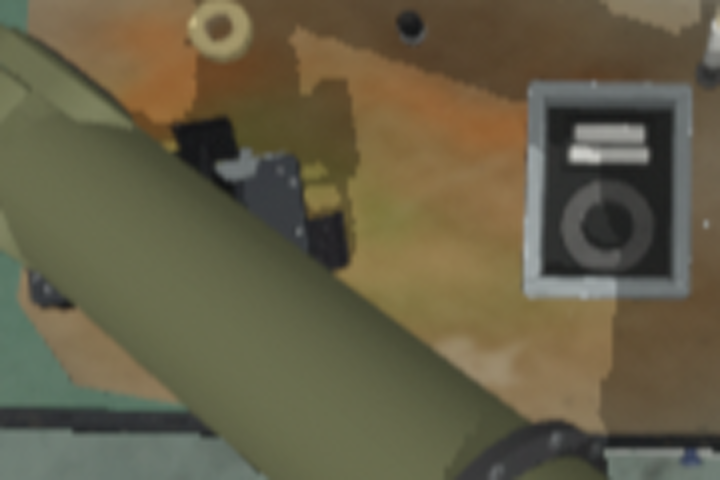

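Run:
```python
from h import *
s=ctrl.get_state();P=np.array(s["position"]);R=Ro.from_rotvec(s["tool_rot"])
for x in (0,-.02,-.04,-.06):
  print(x,[pix("wrist",P+R.apply([x,y,z])).round(0) for y in(0,.015) for z in (-.0095,0,.0095)])
a=cv2.imread("pics/e_pre.png")[200:340,120:390];cv2.imwrite("pics/e2.png",cv2.resize(a,None,fx=2.9,fy=2.9,interpolation=2))
```

```text
0 [array([254., 207.]), array([254., 220.]), array([254., 234.]), array([277., 207.]), array([277., 220.]), array([277., 234.])]
-0.02 [array([254., 217.]), array([254., 232.]), array([254., 247.]), array([280., 217.]), array([279., 232.]), array([279., 247.])]
-0.04 [array([254., 230.]), array([254., 246.]), array([254., 262.]), array([283., 229.]), array([282., 246.]), array([282., 262.])]
-0.06 [array([255., 245.]), array([255., 264.]), array([255., 281.]), array([287., 245.]), array([286., 264.]), array([285., 281.])]
```

View pics/e2.png

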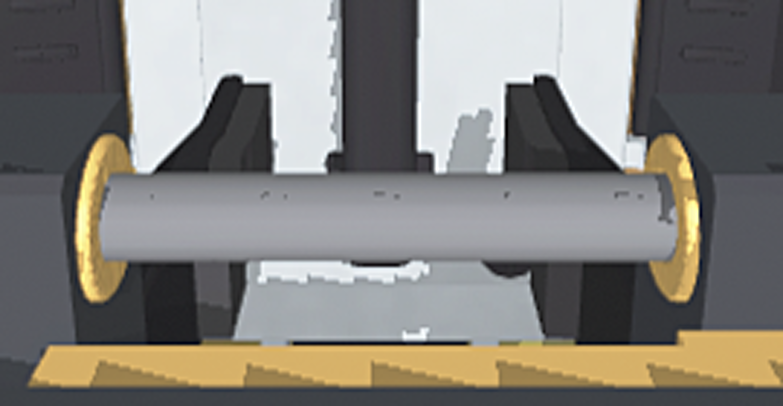

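Call:
step_arm(increments=[-1.5, 0, 0, 0, 0, 0, 0, 0, 0, 0, 0, 0, 0, 0, 0, 0, 0, 0, 0, 0, 0, 0, 0, 0, 1.5, 0, 0, 0, 0, 0, 1.5, 0, 0, 0, 0, 0, 0, 0, 0, 0, 0, 0], fingers=45)

```text
time: 10.5
position: [0.4805, 0.3336, 0.0007]
tool_rot: [-0.165, 1.57, 0.162]
ft_force: [0.2, -0.1, -0.5]
grip_width: 0.45
```

Run:
```python
from h import *
s=ctrl.get_state();print(s["time"],np.round(s["position"],4),np.round(s["ft_force"],2),s["grip_width"])
look("side","j_s")
a=cv2.imread("pics/j_s.png")[150:290,110:290];cv2.imwrite("pics/j_s2.png",cv2.resize(a,None,fx=4,fy=4,interpolation=2))
```

```text
10.5 [0.4805 0.3336 0.0007] [ 0.23 -0.08 -0.54] 0.44959958693376395
```

View pics/j_s2.png

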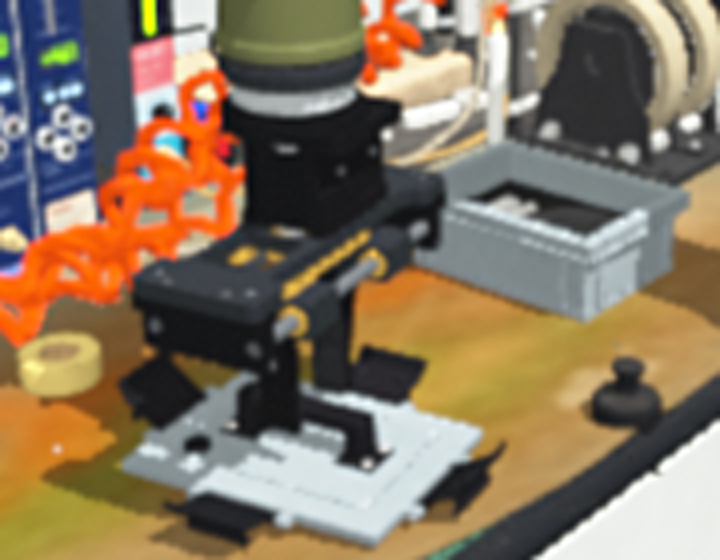

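Run:
```python
from h import *
P=np.array([.4805,.3336])
for off in (.02,.035):
  for z in (0,.01,.02,.03,.04):
    q=P+off*np.array([-.207,.978]);print(off,z,((pix("side",[*q,z])-[110,150])*4).round(0))
```

```text
0.02 0 [286. 485.]
0.02 0.01 [285. 469.]
0.02 0.02 [284. 453.]
0.02 0.03 [284. 437.]
0.02 0.04 [283. 421.]
0.035 0 [270. 498.]
0.035 0.01 [270. 482.]
0.035 0.02 [269. 466.]
0.035 0.03 [268. 450.]
0.035 0.04 [267. 434.]
```

Call:
step_arm(increments=[0.8, 0.1, 0.2, 0, 0, 0, 0.8, 0, 0, 0, 0, 0, 0, 0, 0, 0, 0, 0])

```text
time: 10.92
position: [0.4832, 0.3357, -0.0139]
tool_rot: [-0.164, 1.568, 0.163]
ft_force: [0.9, -0.1, -0.2]
grip_width: 0.45
```

Call:
step_arm(increments=[0, 0, 0, 0, 0, 0, 0, 0, 0, 0, 0, 0, 0, 0, 0, 0, 0, 0, 0, 0, 0, 0, 0, 0, 0, 0, 0, 0, 0, 0], fingers=0, force=40)

```text
time: 11.55
position: [0.4841, 0.3351, -0.0128]
tool_rot: [-0.165, 1.566, 0.162]
ft_force: [-0.1, -3.7, 4.0]
grip_width: 0.182
```

Run:
```python
from h import *
s=ctrl.get_state();print(s["time"],np.round(s["position"],4),np.round(s["tool_rot"],4),np.round(s["ft_force"],2),s["grip_width"])
p,im=look("wrist","k_w");look("side","k_s")
lidtool(im,p,np.array(s["position"]),Ro.from_rotvec(s["tool_rot"]),dz=s["position"][2]-.016)
a=cv2.imread("pics/k_s.png")[150:290,110:290];cv2.imwrite("pics/k_s2.png",cv2.resize(a,None,fx=4,fy=4,interpolation=2))
```

```text
11.55 [ 0.4841  0.3351 -0.0128] [-0.1646  1.5663  0.1615] [-0.07 -3.73  3.97] 0.18228545813003402
lid in tool: y at z=-.055: -0.0007 z front->centre -0.0007 slopes [ 0.0008 -0.0019  0.0016] width 0.1173 29 20 20
```

View pics/k_s2.png

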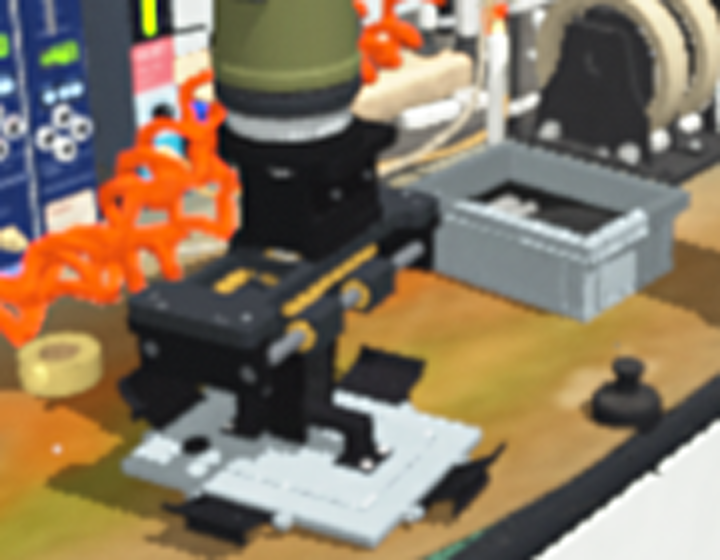

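View pics/k_w.png

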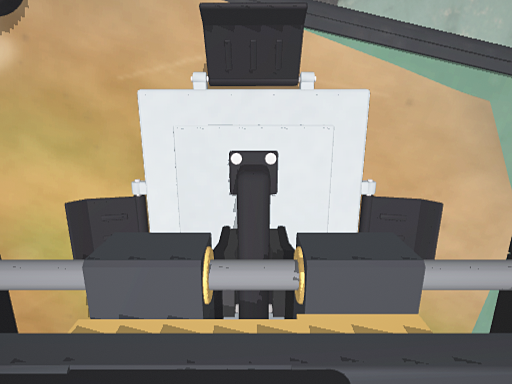

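Call:
step_arm(increments=[-1, 0, 0, 0, 0, 0, -2, 0, 0, 0, 0, 0, -3, 0, 0, 0, 0, 0, -3, 0, 0, 0, 0, 0, -1.5, 0, 0, 0, 0, 0, 0, 0, 0, 0, 0, 0])

```text
time: 12.4
position: [0.4843, 0.337, 0.0932]
tool_rot: [-0.163, 1.564, 0.164]
ft_force: [0.5, 0.2, -5.2]
grip_width: 0.182
```

Run:
```python
from h import *
s=ctrl.get_state();print(s["time"],np.round(s["position"],4),np.round(s["tool_rot"],4),np.round(s["ft_force"],2),np.round(s["torque"],2),s["grip_width"])
p,im=look("wrist","l_w")
lidtool(im,p,np.array(s["position"]),Ro.from_rotvec(s["tool_rot"]),dz=-.0288)
plan([([.5448,.0347,.095],down(1.5708+.0126),10)])
```

```text
12.4 [0.4843 0.337  0.0932] [-0.163   1.5642  0.1644] [ 0.45  0.18 -5.17] [ 0.06 -0.15  0.02] 0.1822502401592143
lid in tool: y at z=-.055: -0.0006 z front->centre -0.0006 slopes [-0.0009 -0.0014 -0.0039] width 0.1172 27 20 20
10 rows
[-0.03, -3.08, -0.03, 0.02, 0, 0, -0.03, -3.07, 0.04, 0.019, 0, 0, -0.03, -3.08, 0.09, 0.02, -0.001, 0, -0.03, -3.07, 0.16, 0.019, 0, 0, -0.04, -3.07, 0.21, 0.02, 0, 0, -0.03, -3.06, 0.28, 0.019, 0, 0, -0.03, -3.06, 0.33, 0.02, 0, 0, -0.03, -3.05, 0.39, 0.02, 0, 0, -0.03, -3.04, 0.46, 0.019, -0.001, 0, -0.03, -3.03, 0.51, 0.02, 0, 0]
```

View pics/l_w.png

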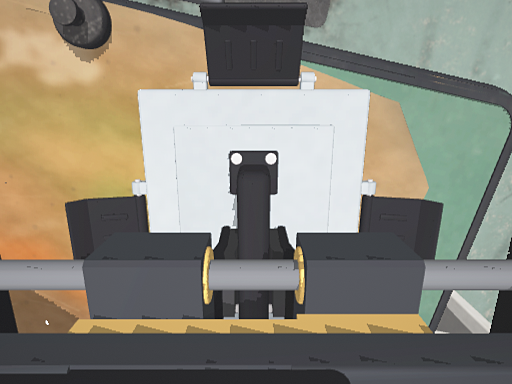

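Lid held (5.2 N on the wrist, unchanged in the tool view). Carry to the case.

Call:
step_arm(increments=[-0.03, -3.08, -0.03, 0.02, 0, 0, -0.03, -3.07, 0.04, 0.019, 0, 0, -0.03, -3.08, 0.09, 0.02, -0.001, 0, -0.03, -3.07, 0.16, 0.019, 0, 0, -0.04, -3.07, 0.21, 0.02, 0, 0, -0.03, -3.06, 0.28, 0.019, 0, 0, -0.03, -3.06, 0.33, 0.02, 0, 0, -0.03, -3.05, 0.39, 0.02, 0, 0, -0.03, -3.04, 0.46, 0.019, -0.001, 0, -0.03, -3.03, 0.51, 0.02, 0, 0, 0, 0, 0, 0, 0, 0, 0, 0, 0, 0, 0, 0])

```text
time: 13.95
position: [0.5439, 0.0355, 0.094]
tool_rot: [-0.009, 1.573, 0.011]
ft_force: [-0.6, 0.8, -5.0]
grip_width: 0.177
```

Run:
```python
from h import *
s=ctrl.get_state();print(s["time"],np.round(s["position"],4),np.round(Ro.from_rotvec(s["tool_rot"]).as_matrix(),4).tolist(),np.round(s["ft_force"],2),s["grip_width"],np.round(s["qd"],3))
p,im=look("wrist","m_w")
lidtool(im,p,np.array(s["position"]),Ro.from_rotvec(s["tool_rot"]),dz=-.0288)
plan([([.5448,.0347,.062],down(1.5708+.0126),3)])
```

```text
13.95 [0.5439 0.0355 0.094 ] [[-0.002, -0.0127, 0.9999], [0.0009, 0.9999, 0.0127], [-1.0, 0.0009, -0.002]] [-0.64  0.76 -5.04] 0.17681773860444883 [-0.013 -0.006 -0.015 -0.004 -0.001  0.002  0.002]
lid in tool: y at z=-.055: 0.0011 z front->centre -0.0007 slopes [-0.0017 -0.0066  0.1906] width 0.1142 28 20 17
3 rows
[1.08, -0.05, 0.03, 0, 0, 0, 1.07, -0.05, 0.02, 0.001, -0.001, -0.001, 1.08, -0.04, 0.03, 0, 0, 0]
```

Call:
step_arm(increments=[1.08, -0.05, 0.03, 0, 0, 0, 1.07, -0.05, 0.02, 0.001, -0.001, -0.001, 1.6, -0.04, 0.03, 0, 0, 0, 0, 0, 0, 0, 0, 0, 0, 0, 0, 0, 0, 0])

```text
time: 14.62
position: [0.5458, 0.0335, 0.0575]
tool_rot: [-0.01, 1.57, 0.008]
ft_force: [0.9, -0.0, -4.6]
grip_width: 0.178
```

Run:
```python
from h import *
s=ctrl.get_state();print(s["time"],np.round(s["position"],4),np.round(Ro.from_rotvec(s["tool_rot"]).as_matrix(),4).tolist(),np.round(s["ft_force"],2),np.round(s["qd"],3))
look("side","n_s");look("wrist","n_w")
a=cv2.imread("pics/n_s.png")[120:260,170:330];cv2.imwrite("pics/n_s2.png",cv2.resize(a,None,fx=4.5,fy=4.2,interpolation=2))
```

```text
14.625 [0.5458 0.0335 0.0575] [[0.0011, -0.0114, 0.9999], [-0.001, 0.9999, 0.0114], [-1.0, -0.001, 0.0011]] [ 0.88 -0.01 -4.59] [ 0.001 -0.011 -0.004 -0.01  -0.    -0.    -0.001]
```

View pics/n_s2.png

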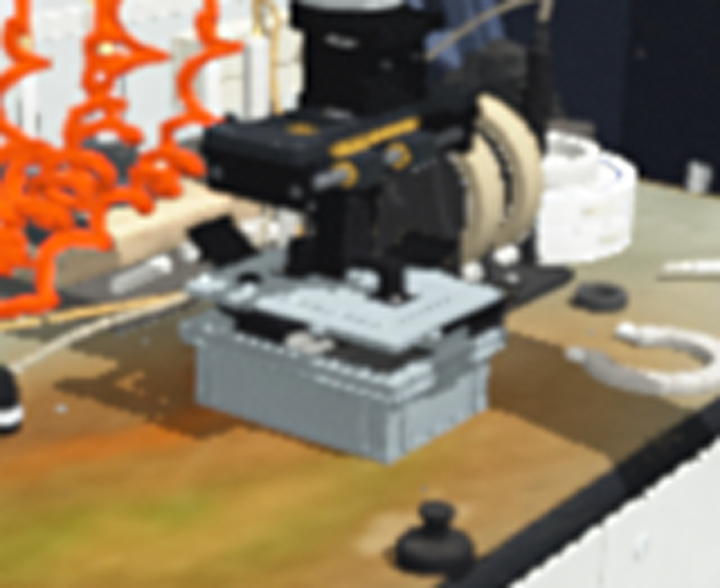

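View pics/n_w.png

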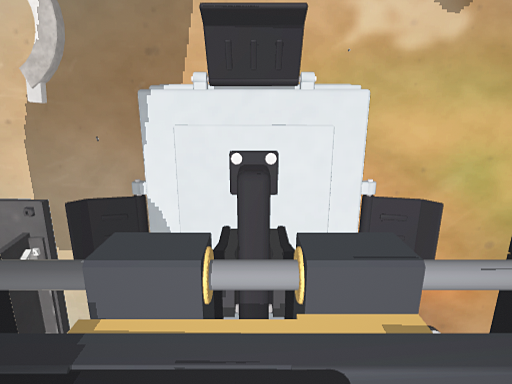

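Call:
step_arm(increments=[0, 0.1, -0.1, 0, 0, 0, 0.4, 0, 0, 0, 0, 0, 0.3, 0, 0, 0, 0, 0, 0, 0, 0, 0, 0, 0])

```text
time: 15.22
position: [0.5444, 0.0342, 0.0502]
tool_rot: [-0.01, 1.57, 0.008]
ft_force: [-0.8, 0.1, -4.4]
grip_width: 0.18
```

Run:
```python
from h import *
s=ctrl.get_state();print(s["time"],np.round(s["position"],4),np.round(Ro.from_rotvec(s["tool_rot"]).as_matrix(),4).tolist(),np.round(s["ft_force"],2),np.round(s["qd"],3))
```

```text
15.225 [0.5444 0.0342 0.0502] [[0.0003, -0.0112, 0.9999], [-0.0012, 0.9999, 0.0112], [-1.0, -0.0012, 0.0003]] [-0.8   0.05 -4.36] [ 0.001 -0.002 -0.002 -0.007 -0.002  0.004  0.001]
```

Good, within 0.5 mm. Descend in slowly.

Call:
step_arm(increments=[0.3, 0.03, 0.03, 0, 0, 0, 0.3, 0, 0, 0, 0, 0, 0, 0, 0, 0, 0, 0])

```text
time: 15.6
position: [0.5447, 0.0346, 0.0442]
tool_rot: [-0.01, 1.57, 0.008]
ft_force: [0.3, -0.2, -4.7]
grip_width: 0.177
```

Call:
step_arm(increments=[0.3, 0, 0, 0, 0, 0, 0.25, 0, 0, 0, 0, 0, 0, 0, 0, 0, 0, 0])

```text
time: 15.98
position: [0.5451, 0.0346, 0.0392]
tool_rot: [-0.01, 1.57, 0.008]
ft_force: [-0.8, -0.6, -3.3]
grip_width: 0.176
```

Run:
```python
from h import *
s=ctrl.get_state();print(s["time"],np.round(s["position"],4),np.round(Ro.from_rotvec(s["tool_rot"]).as_matrix(),4).tolist(),np.round(s["ft_force"],2),np.round(s["torque"],2))
look("side","o_s")
a=cv2.imread("pics/o_s.png")[120:260,170:330];cv2.imwrite("pics/o_s2.png",cv2.resize(a,None,fx=4.5,fy=4.2,interpolation=2))
```

```text
15.975 [0.5451 0.0346 0.0392] [[0.0011, -0.0113, 0.9999], [-0.0014, 0.9999, 0.0113], [-1.0, -0.0014, 0.0011]] [-0.83 -0.64 -3.31] [0.09 0.07 0.03]
```

View pics/o_s2.png

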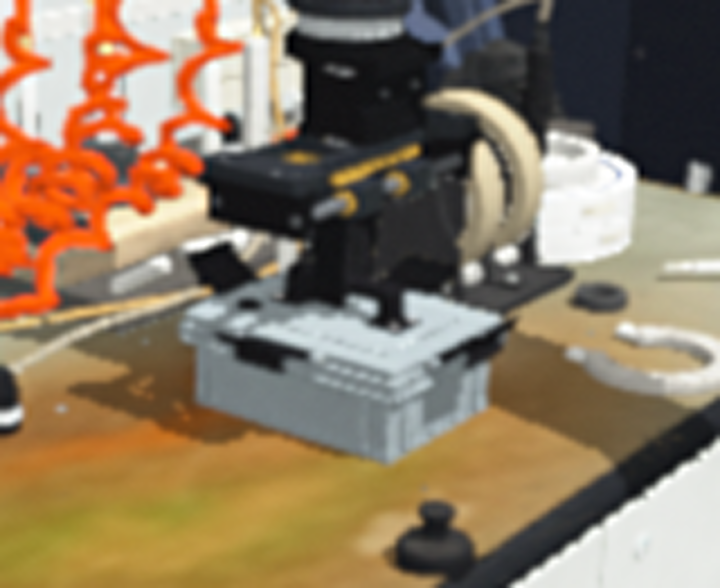

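Call:
step_arm(increments=[0.2, 0, 0, 0, 0, 0, 0.1, 0, 0, 0, 0, 0, 0, 0, 0, 0, 0, 0])

```text
time: 16.4
position: [0.5451, 0.0344, 0.0391]
tool_rot: [-0.011, 1.57, 0.006]
ft_force: [-9.5, -1.5, 18.6]
grip_width: 0.179
```

Call:
step_arm(increments=[-0.25, 0, 0, 0, 0, 0, 0, 0, 0, 0, 0, 0, 0, 0, 0, 0, 0, 0, 0, 0, 0, 0, 0, 0], fingers=45)

```text
time: 16.9
position: [0.545, 0.0346, 0.0384]
tool_rot: [-0.01, 1.57, 0.008]
ft_force: [-0.3, 0.0, 0.0]
grip_width: 0.436
```

Run:
```python
from h import *
s=ctrl.get_state();print(s["time"],np.round(s["position"],4),np.round(s["ft_force"],2),s["grip_width"])
q=down(1.5708+.0126)
# view pose over the lid
plan([([.5448,.0345,.10],q,2),([.592,.037,.26],q)],step=.055)
```

```text
16.9 [0.545  0.0346 0.0384] [-0.29  0.04  0.04] 0.43625774243320375
6 rows
[-3.08, -0.01, -0.01, -0.001, 0, 0.001, -3.08, 0, -0.01, 0, 0.001, 0, -4, 0.05, 1.18, 0, 0, 0, -4, 0.04, 1.18, 0, 0, 0, -4, 0.05, 1.18, 0, 0, 0, -4, 0.05, 1.19, 0, 0, 0]
```

Call:
step_arm(increments=[-3.08, -0.01, -0.01, -0.001, 0, 0.001, -3.08, 0, -0.01, 0, 0.001, 0, -4, 0.05, 1.18, 0, 0, 0, -4, 0.04, 1.18, 0, 0, 0, -4, 0.05, 1.18, 0, 0, 0, -4, 0.05, 1.19, 0, 0, 0, 0, 0, 0, 0, 0, 0])

```text
time: 17.77
position: [0.5944, 0.0377, 0.2632]
tool_rot: [-0.009, 1.565, 0.01]
ft_force: [-0.8, 0.6, -0.3]
grip_width: 0.451
```

Run:
```python
from h import *
s=ctrl.get_state();print(s["time"],np.round(s["position"],4),np.round(s["qd"],3))
p,im=look("wrist","q_w");look("side","q_s")
c,y=rectfit(im,p,.068,.160,.120,[.5438,.034],.0126,polar=0,exclude=.032)
for n in ["lid","clip_front_hinge","clip_back_hinge","clip_left_hinge","clip_right_hinge"]:
    r=ctrl.spot_point("wrist",n)
    print(n,[(np.round(w("wrist",q["xyz"],p),4).tolist(),round(q["score"],2)) for q in r[:2]])
a=cv2.imread("pics/q_s.png")[120:260,170:330];cv2.imwrite("pics/q_s2.png",cv2.resize(a,None,fx=4.5,fy=4.2,interpolation=2))
```

```text
17.775 [0.5944 0.0377 0.2632] [ 0.006  0.007  0.007  0.09  -0.01  -0.016  0.002]
c [0.5433 0.034 ] yaw 0.0141 slopes [-0.001  0.002 -0.002  0.001] size 0.16 0.1211 n [16, 16, 22, 22]
lid [([0.5425, 0.0333, 0.0508], 0.63)]
clip_front_hinge [([0.4621, 0.0343, 0.0648], 0.84)]
clip_back_hinge [([0.632, 0.0376, 0.0628], 0.74)]
clip_left_hinge [([0.5449, 0.0985, 0.0625], 0.8), ([0.5429, -0.0279, 0.0634], 0.34)]
clip_right_hinge [([0.5422, -0.0276, 0.0652], 0.6)]
```

View pics/q_s2.png

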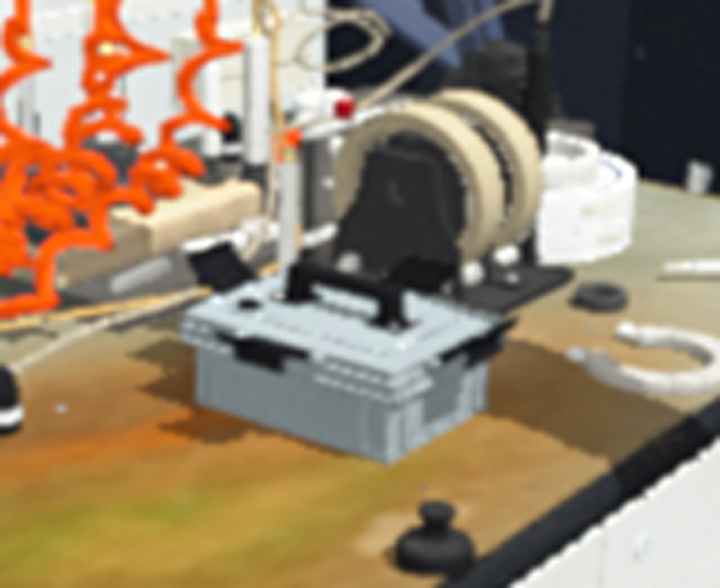

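View pics/q_w.png

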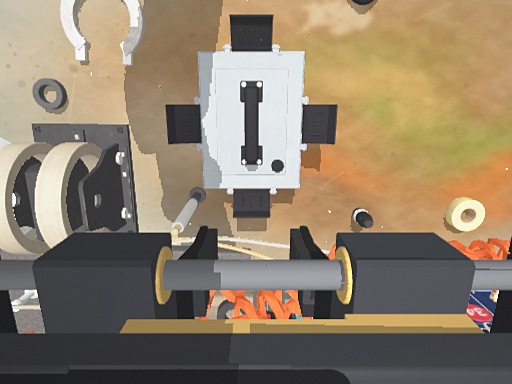

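Run:
```python
from h import *
s=Ro.from_rotvec([-.164,1.567,.163])
P=np.array([.482,.3347,.0179])
for a in(.075,.095):
 for b in (-.0375,.0375):
  print(a,b,[(x,((pix("side",P+s.apply([-x,a,b]))-[110,150])*4).round(0).tolist()) for x in (.05,.07,.09,.108)])
```

```text
0.075 -0.0375 [(0.05, [279.0, 440.0]), (0.07, [277.0, 405.0]), (0.09, [275.0, 369.0]), (0.108, [273.0, 336.0])]
0.075 0.0375 [(0.05, [155.0, 406.0]), (0.07, [152.0, 371.0]), (0.09, [150.0, 336.0]), (0.108, [147.0, 304.0])]
0.095 -0.0375 [(0.05, [255.0, 459.0]), (0.07, [254.0, 423.0]), (0.09, [251.0, 387.0]), (0.108, [250.0, 353.0])]
0.095 0.0375 [(0.05, [130.0, 424.0]), (0.07, [127.0, 389.0]), (0.09, [124.0, 353.0]), (0.108, [121.0, 320.0])]
```

Run:
```python
from h import *
a=cv2.imread("pics/q_w.png")[0:235,150:350];cv2.imwrite("pics/q_w2.png",cv2.resize(a,None,fx=3,fy=2.5,interpolation=0))
p=ld("q_w")
for n,uv in dict(front=(252,14),back=(252,217),left=(337,124),right=(166,124)).items():
  print(n,[(z,ray("wrist",uv,z,p).round(4)[:2].tolist()) for z in (.064,.074,.084,.094)])
```

```text
front [(0.064, [0.4251, 0.034]), (0.074, [0.4275, 0.034]), (0.084, [0.4299, 0.0341]), (0.094, [0.4323, 0.0341])]
back [(0.064, [0.6635, 0.0365]), (0.074, [0.6599, 0.0365]), (0.084, [0.6564, 0.0365]), (0.094, [0.6528, 0.0365])]
left [(0.064, [0.5432, 0.138]), (0.074, [0.5426, 0.1355]), (0.084, [0.542, 0.1329]), (0.094, [0.5415, 0.1303])]
right [(0.064, [0.5456, -0.0687]), (0.074, [0.545, -0.0661]), (0.084, [0.5443, -0.0634]), (0.094, [0.5437, -0.0608])]
```

View pics/q_w2.png

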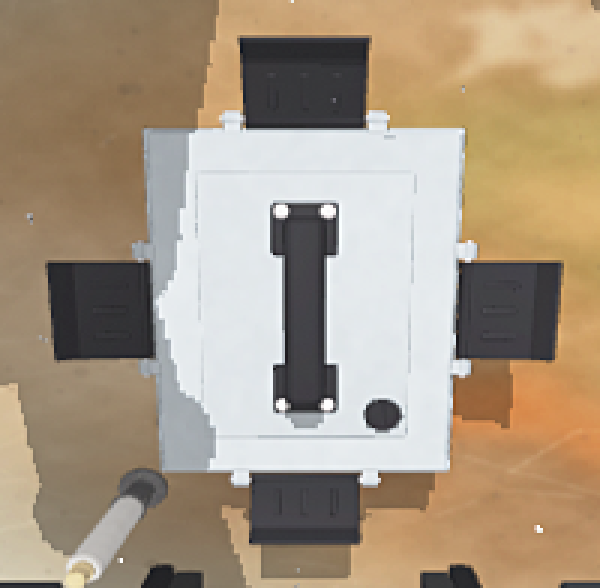

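```bash
cat >> h.py <<'E'
LC=np.array([.544,.0347]);LY=.013
def clip(name,ui,wz,lat=0,tilt=None):
    ex=np.array([np.cos(LY),np.sin(LY)]);ey=np.array([-ex[1],ex[0]])
    o,half,h,t={"back":(ex,.085,.006,ey),"front":(-ex,.085,.006,ey),"left":(ey,.065,.0095,ex),"right":(-ey,.065,.0095,ex)}[name]
    tip=np.r_[LC+o*(half+ui/1000+h)+t*lat,.064+wz/1000]
    R=down(LY)
    if tilt:  # lean top outward
        ax=np.cross([0,0,1],np.r_[o,0]);R=Ro.from_rotvec(ax*tilt)*R
    return tip+R.apply([.038,0,0]),R
E
python3 - <<'E'
from h import *
p,R=pose();print(p,ctrl.get_state()["time"])
a=clip("back",5,55,tilt=.1)
b=clip("back",5,35,tilt=.1)
print(a[0],b[0])
end=plan([([.61,.04,.21],down(LY)),(a[0],a[1]),(b[0],b[1])],step=.055)
E
```

```text
[0.59128069 0.03678167 0.25907912] 18.125
[0.63619854 0.03589865 0.08118984] [0.63619854 0.03589865 0.06118984]
14 rows
[0.49, 0.03, 0.19, 0.157, 0, 0, 0.49, 0.06, 0.18, 0.157, 0, 0, 0.49, 0.09, 0.17, 0.157, 0, 0.001, 0.49, 0.11, 0.15, 0.157, 0, 0, 0.49, 0.13, 0.14, 0.157, 0, 0, 0.49, 0.16, 0.11, 0.157, -0.001, 0, 0.49, 0.17, 0.09, 0.157, 0, 0, 0.49, 0.18, 0.06, 0.157, 0, 0.001, 0.5, 0.19, 0.03, 0.157, 0, 0, 0.49, 0.18, 0, 0.157, 0, 0, 4.29, 0.87, 0.15, 0, 0, -0.033, 4.26, 1.02, 0.14, 0, 0, -0.034]
[4.23, 1.15, 0.15, 0, 0, -0.033, 1.99, 0.2, 0, 0, 0, 0]
```

Call:
step_arm(increments=[0.49, 0.03, 0.19, 0.157, 0, 0, 0.49, 0.06, 0.18, 0.157, 0, 0, 0.49, 0.09, 0.17, 0.157, 0, 0.001, 0.49, 0.11, 0.15, 0.157, 0, 0, 0.49, 0.13, 0.14, 0.157, 0, 0, 0.49, 0.16, 0.11, 0.157, -0.001, 0, 0.49, 0.17, 0.09, 0.157, 0, 0, 0.49, 0.18, 0.06, 0.157, 0, 0.001, 0.5, 0.19, 0.03, 0.157, 0, 0, 0.49, 0.18, 0, 0.157, 0, 0, 4.29, 0.87, 0.15, 0, 0, -0.033, 4.26, 1.02, 0.14, 0, 0, -0.034], fingers=0, force=40)

```text
time: 19.62
position: [0.6287, 0.0372, 0.1245]
tool_rot: [1.168, 1.262, -1.248]
ft_force: [0.3, -0.5, 0.1]
grip_width: 0.002
```

Call:
step_arm(increments=[4.23, 1.15, 0.15, 0, 0, -0.033, 1.5, 0.2, 0, 0, 0, 0, 0, 0, 0, 0, 0, 0])

```text
time: 20.0
position: [0.6366, 0.0364, 0.0664]
tool_rot: [1.15, 1.289, -1.273]
ft_force: [0.2, -0.1, 0.6]
grip_width: 0.004
```

Run:
```python
from h import *
s=ctrl.get_state();print(s["time"],np.round(s["position"],4),np.round(s["tool_rot"],3),np.round(s["ft_force"],2),s["grip_width"])
look("side","r_s");look("wrist","r_w")
a=cv2.imread("pics/r_s.png")[100:240,170:330];cv2.imwrite("pics/r_s2.png",cv2.resize(a,None,fx=4.5,fy=4.2,interpolation=2))
P,R=pose();tip=P+R.apply([-.038,0,0]);print("tip",tip,(pix("side",tip)-[170,100])*[4.5,4.2])
```

```text
20.0 [0.6366 0.0364 0.0664] [ 1.15   1.289 -1.273] [ 0.21 -0.07  0.61] 0.00360163315774442
tip [0.64204167 0.03670653 0.10703863] [215.65897592 308.34674249]
```

View pics/r_s2.png

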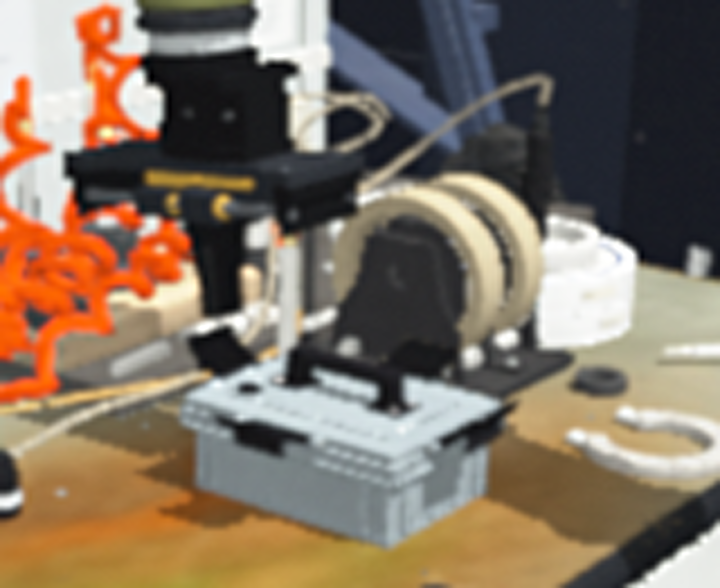

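View pics/r_w.png

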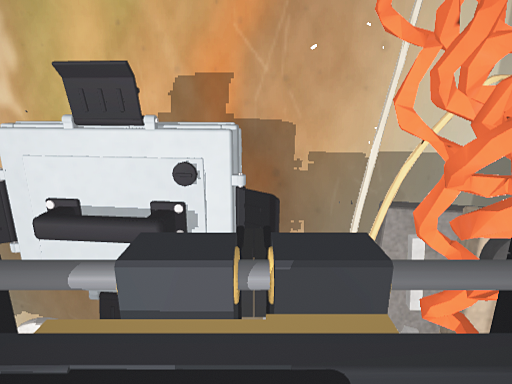

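```bash
cat >> h.py <<'E'
def seq(name,pts,lat=0,tilt=None,start=None,n=1,step=.03):
    return plan([(*clip(name,u,v,lat,tilt),n) for u,v in pts],start=start,step=step)
E
python3 - <<'E'
from h import *
seq("back",[(5,18),(5,-2),(5,-15),(21,-15),(15,-17),(9,-19),(5,-19),(2,-19),(2,-19)],tilt=.1)
E
```

```text
9 rows
[2.51, 0.01, 0.08, 0, 0, -0.005, 1.99, 0.2, 0, 0, 0, 0, 1.3, 0.13, 0, 0, 0, 0, -0.16, 1.6, 0, 0, 0, 0, 0.25, -0.58, 0, 0, 0, 0, 0.26, -0.58, 0, 0, 0, 0, 0.04, -0.4, 0, 0, 0, 0, 0.03, -0.29, 0, 0, 0, 0, 0, 0, 0, 0, 0, 0]
```

Call:
step_arm(increments=[2.51, 0.01, 0.08, 0, 0, -0.005, 1.99, 0.2, 0, 0, 0, 0, 1.3, 0.13, 0, 0, 0, 0, 0, 0, 0, 0, 0, 0])

```text
time: 20.6
position: [0.6379, 0.0353, 0.0089]
tool_rot: [1.152, 1.287, -1.271]
ft_force: [7.2, 0.6, -2.9]
grip_width: 0.004
```

Run:
```python
from h import *
s=ctrl.get_state();print(s["time"],np.round(s["position"],4),np.round(s["ft_force"],2))
look("side","s_s");look("wrist","s_w")
a=cv2.imread("pics/s_s.png")[100:240,170:330];cv2.imwrite("pics/s_s2.png",cv2.resize(a,None,fx=4.5,fy=4.2,interpolation=2))
P,R=pose();tip=P+R.apply([-.038,0,0]);print("tip",tip, clip("back",5,-15,tilt=.1)[0])
```

```text
20.6 [0.6379 0.0353 0.0089] [ 7.17  0.61 -2.9 ]
tip [0.64156886 0.03530554 0.04665371] [0.63619854 0.03589865 0.01118984]
```

View pics/s_s2.png

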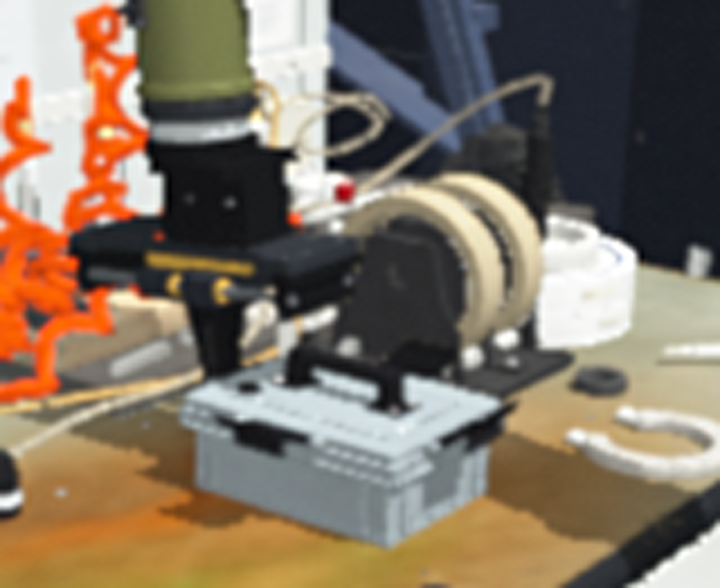

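View pics/s_w.png

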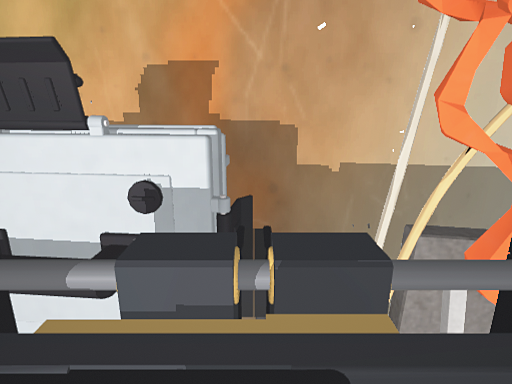

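Call:
step_arm(increments=[-0.16, 1.6, 0, 0, 0, 0, 0, 0, 0, 0, 0, 0, 0.4, -0.5, 0, 0, 0, 0, 0.2, -0.5, 0, 0, 0, 0, 0.04, -0.4, 0, 0, 0, 0, 0.03, -0.29, 0, 0, 0, 0, 0, 0, 0, 0, 0, 0])

```text
time: 21.58
position: [0.6383, 0.0354, 0.0048]
tool_rot: [1.155, 1.284, -1.267]
ft_force: [10.8, 0.9, -6.3]
grip_width: 0.004
```

Run:
```python
from h import *
s=ctrl.get_state();print(s["time"],np.round(s["position"],4),np.round(s["ft_force"],2))
print(clip("back",2,-19,tilt=.1)[0])
look("wrist","t_w")
```

```text
21.575 [0.6383 0.0354 0.0048] [10.81  0.95 -6.3 ]
[0.63319879 0.03585965 0.00718984]
```

View pics/t_w.png

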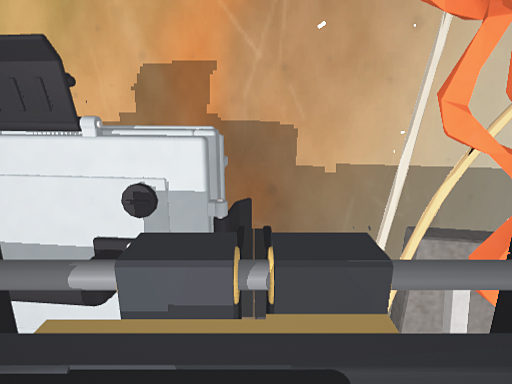

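```bash
cat >> h.py <<'E'
def clippts(name,th,lat):
    ex=np.array([np.cos(LY),np.sin(LY)]);ey=np.array([-ex[1],ex[0]])
    o,half,t={"back":(ex,.085,ey),"front":(-ex,.085,ey),"left":(ey,.065,ex),"right":(-ey,.065,ex)}[name]
    out=[]
    for a,n in [(0,3.5),(27,3.5),(37,10)]:
        u=a*np.sin(th)+n*np.cos(th);v=-a*np.cos(th)+n*np.sin(th)
        out.append(np.r_[LC+o*(half+u/1000)+t*lat,.064+v/1000])
    return out
E
python3 - <<'E'
from h import *
p=ld("t_w")
for th in (0,.15,.3,.6,1,2.,2.4): print(th,[pix("wrist",x,p).round(0).tolist() for x in clippts("back",th,.023)])
a=cv2.imread("pics/t_w.png")[170:330,180:300];cv2.imwrite("pics/t_w2.png",cv2.resize(a,None,fx=5,fy=3.7,interpolation=2))
look("top","t_t");a=cv2.imread("pics/t_t.png")[150:240,210:310];cv2.imwrite("pics/t_t2.png",cv2.resize(a,None,fx=6,fy=6,interpolation=2))
E
```

```text
0 [[228.0, 215.0], [236.0, 199.0], [250.0, 195.0]]
0.15 [[227.0, 216.0], [243.0, 200.0], [259.0, 196.0]]
0.3 [[227.0, 216.0], [250.0, 201.0], [268.0, 197.0]]
0.6 [[226.0, 217.0], [262.0, 204.0], [284.0, 202.0]]
1 [[223.0, 218.0], [274.0, 209.0], [299.0, 210.0]]
2.0 [[216.0, 217.0], [269.0, 228.0], [284.0, 238.0]]
2.4 [[214.0, 217.0], [249.0, 235.0], [251.0, 248.0]]
```

View pics/t_w2.png

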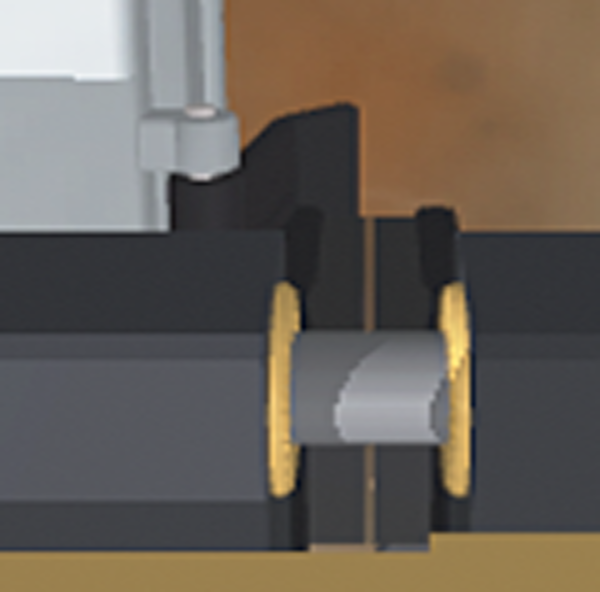

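View pics/t_t2.png

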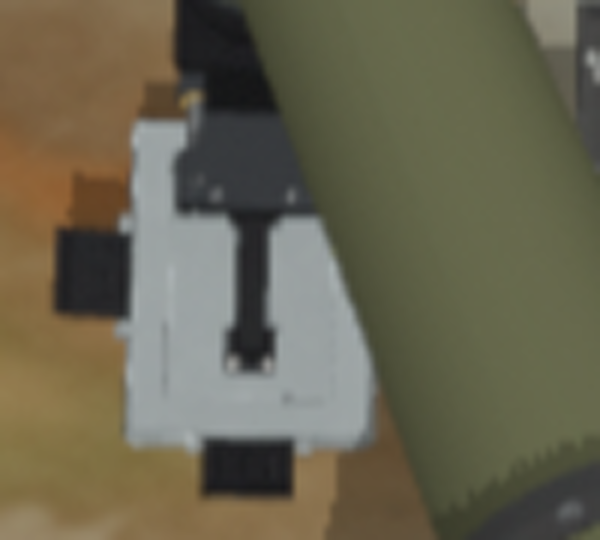

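Run:
```python
from h import *
P,R=pose();print(P)
e=plan([(*clip("back",25,-15,tilt=.1),2),(*clip("back",25,40,tilt=.05),2),(*clip("left",4,50),3),(*clip("left",4,32),1)],step=.05)
```

```text
[0.63825714 0.03540358 0.00475814]
8 rows
[-0.4, 0.86, -0.03, 0, -0.001, -0.003, -0.41, 0.87, -0.02, 0, 0, -0.004, -2.74, -0.18, 0, 0, 0, 0.025, -2.74, -0.12, 0, 0, 0, 0.025, -0.14, -3.81, -2.62, 0, 0, 0.017, -0.21, -3.82, -2.61, 0, 0, 0.016, -0.26, -3.8, -2.62, 0, 0, 0.017, 1.8, 0, 0, 0, 0, 0]
```

Call:
step_arm(increments=[0, 1.1, 0, 0, 0, 0, -0.4, 1.1, 0, 0, 0, 0, -2.9, -0.18, 0, 0, 0, 0.025, -2.9, -0.12, 0, 0, 0, 0.025, -0.14, -3.81, -2.62, 0, 0, 0.017, -0.21, -3.82, -2.61, 0, 0, 0.016, -0.26, -3.8, -2.62, 0, 0, 0.017, 1, 0, 0, 0, 0, 0, 0, 0, 0, 0, 0, 0])

```text
time: 22.8
position: [0.5434, 0.112, 0.0639]
tool_rot: [1.198, 1.218, -1.203]
ft_force: [-0.0, -0.5, 0.6]
grip_width: 0.005
```

Run:
```python
from h import *
s=ctrl.get_state();print(s["time"],np.round(s["position"],4),np.round(s["ft_force"],2))
P,R=pose();print(R.as_matrix().round(3).tolist(),clip("left",4,35)[0])
look("wrist","u_w")
seq("left",[(4,18),(4,-2),(4,-15)])
```

```text
22.8 [0.5434 0.112  0.0639] [-0.01 -0.48  0.6 ]
[[-0.004, 1.0, 0.013], [-0.001, 0.013, -1.0], [-1.0, -0.004, 0.001]] [0.54297953 0.11319337 0.061     ]
3 rows
[2.01, -0.1, -0.15, -0.001, 0, 0.003, 2, 0, 0, 0, 0, 0, 1.3, 0, 0, 0, 0, 0]
```

View pics/u_w.png

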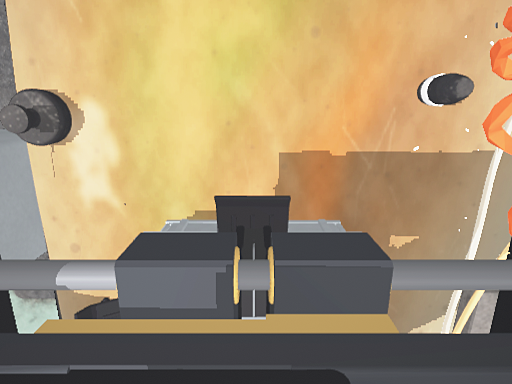

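Call:
step_arm(increments=[2.01, -0.1, -0.15, -0.001, 0, 0.003, 2, 0, 0, 0, 0, 0, 1.3, 0, 0, 0, 0, 0, 0, 0, 0, 0, 0, 0])

```text
time: 23.35
position: [0.5423, 0.1147, 0.01]
tool_rot: [1.199, 1.218, -1.199]
ft_force: [0.6, 2.1, -1.7]
grip_width: 0.01
```

Call:
step_arm(increments=[0, 0, -1.3, 0, 0, 0, 0, 0, -1, 0, 0, 0, 0.2, 0, 0.7, 0, 0, 0, 0.2, 0, 0.7, 0, 0, 0, 0, 0, 0.6, 0, 0, 0, 0, 0, 0.5, 0, 0, 0, 0, 0, 0, 0, 0, 0])

```text
time: 24.22
position: [0.5422, 0.1148, 0.0071]
tool_rot: [1.202, 1.219, -1.196]
ft_force: [0.8, 5.0, -3.5]
grip_width: 0.007
```

Run:
```python
from h import *
s=ctrl.get_state();print(s["time"],np.round(s["position"],4),np.round(s["ft_force"],2),clip("left",2.5,-19)[0])
p,_=look("wrist","v_w");look("side","v_s")
a=cv2.imread("pics/v_s.png")[100:240,170:330];cv2.imwrite("pics/v_s2.png",cv2.resize(a,None,fx=4.5,fy=4.2,interpolation=2))
for th in (0,.15,.3,.6,1,1.7): print(th,[pix("wrist",x,p).round(0).tolist() for x in clippts("left",th,.023)],[((pix("side",x)-[170,100])*[4.5,4.2]).round(0).tolist() for x in clippts("left",th,.023)])
```

```text
24.225 [0.5422 0.1148 0.0071] [ 0.78  4.95 -3.45] [0.54299903 0.11169349 0.007     ]
0 [[300.0, 281.0], [294.0, 257.0], [292.0, 240.0]] [[239.0, 422.0], [239.0, 460.0], [233.0, 477.0]]
0.15 [[301.0, 282.0], [294.0, 251.0], [293.0, 232.0]] [[239.0, 421.0], [235.0, 461.0], [227.0, 477.0]]
0.3 [[301.0, 283.0], [295.0, 246.0], [294.0, 226.0]] [[240.0, 420.0], [231.0, 461.0], [222.0, 476.0]]
0.6 [[301.0, 285.0], [296.0, 238.0], [296.0, 216.0]] [[240.0, 419.0], [224.0, 458.0], [212.0, 470.0]]
1 [[301.0, 287.0], [299.0, 233.0], [300.0, 211.0]] [[241.0, 417.0], [217.0, 449.0], [204.0, 454.0]]
1.7 [[301.0, 292.0], [305.0, 245.0], [308.0, 232.0]] [[244.0, 415.0], [215.0, 423.0], [205.0, 416.0]]
```

View pics/v_s2.png

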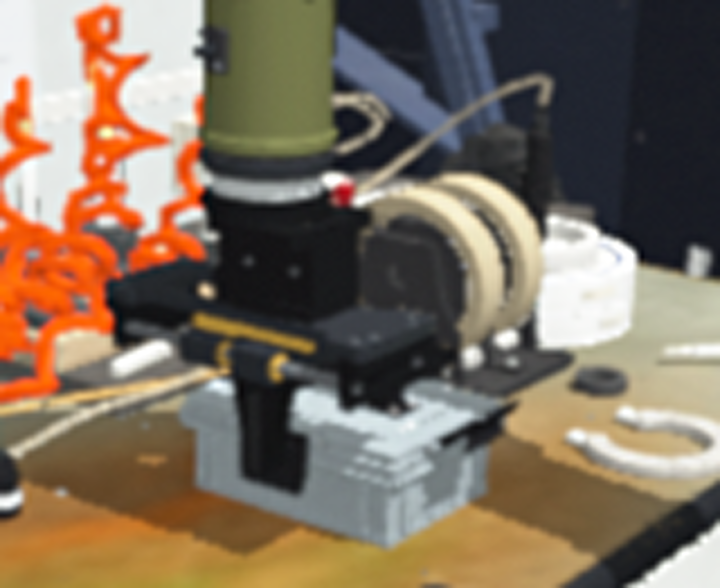

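View pics/v_w.png

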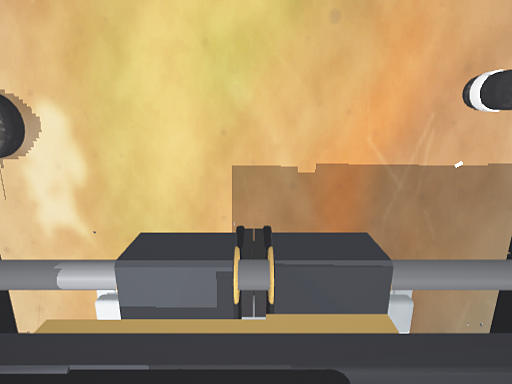

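```bash
sed -i 's/"front":(-ex,.085,.006,ey)/"front":(-ex,.085,.009,ey)/; s/"right":(-ey,.065,.0095,ex)/"right":(-ey,.065,.0115,ex)/' h.py
python3 - <<'E'
from h import *
P,R=pose()
st=(np.array([.5423,.1118,.0068]),R)
e=plan([(*clip("left",24,-15),2),(*clip("left",24,40),2),(*clip("front",4,50),4),(*clip("front",4,32),1)],start=st,step=.05)
print(e[0])
E
```

```text
9 rows
[-0.21, 0.04, -1.07, 0.001, -0.002, 0, -0.2, 0.03, -1.07, 0.001, -0.002, -0.001, -2.75, 0, 0, 0, 0, 0, -2.75, 0, 0, 0, 0, 0, -0.25, -2.45, 2.46, 0, 0, 0, -0.25, -2.45, 2.47, 0, 0, 0, -0.25, -2.45, 2.46, 0, 0, 0, -0.25, -2.45, 2.46, 0, 0, 0, 1.8, 0, 0, 0, 0, 0]
[0.44598942 0.03343052 0.0579943 ]
```

Call:
step_arm(increments=[-0.2, 0.04, -1.07, 0.001, -0.002, 0, -0.2, 0.03, -1.07, 0.001, -0.002, -0.001, -2.75, 0, 0, 0, 0, 0, -2.75, 0, 0, 0, 0, 0, -0.25, -2.45, 2.46, 0, 0, 0, -0.25, -2.45, 2.47, 0, 0, 0, -0.25, -2.45, 2.46, 0, 0, 0, -0.25, -2.45, 2.46, 0, 0, 0, 1, 0, 0, 0, 0, 0, 0, 0, 0, 0, 0, 0])

```text
time: 25.58
position: [0.446, 0.0348, 0.0662]
tool_rot: [1.197, 1.213, -1.203]
ft_force: [0.4, 0.4, 0.1]
grip_width: 0.008
```

Run:
```python
from h import *
s=ctrl.get_state();print(s["time"],np.round(s["position"],4),np.round(s["ft_force"],2),np.round(s["joint_positions"],2))
P,R=pose();print(R.as_matrix().round(3).tolist(),clip("front",4,40)[0])
look("side","w_s");look("wrist","w_w")
a=cv2.imread("pics/w_s.png")[100:240,170:330];cv2.imwrite("pics/w_s2.png",cv2.resize(a,None,fx=4.5,fy=4.2,interpolation=2))
seq("front",[(4,18),(4,-2),(4,-15)])
```

```text
25.575 [0.446  0.0348 0.0662] [0.4  0.35 0.06] [ 0.52  0.01 -0.65  2.05  0.01  1.08 -0.13]
[[-0.001, 1.0, 0.013], [-0.004, 0.013, -1.0], [-1.0, -0.001, 0.004]] [0.44600828 0.03342604 0.066     ]
3 rows
[2.27, -0.06, 0.19, 0.001, 0.003, 0.001, 2, 0, 0, 0, 0, 0, 1.3, 0, 0, 0, 0, 0]
```

View pics/w_s2.png

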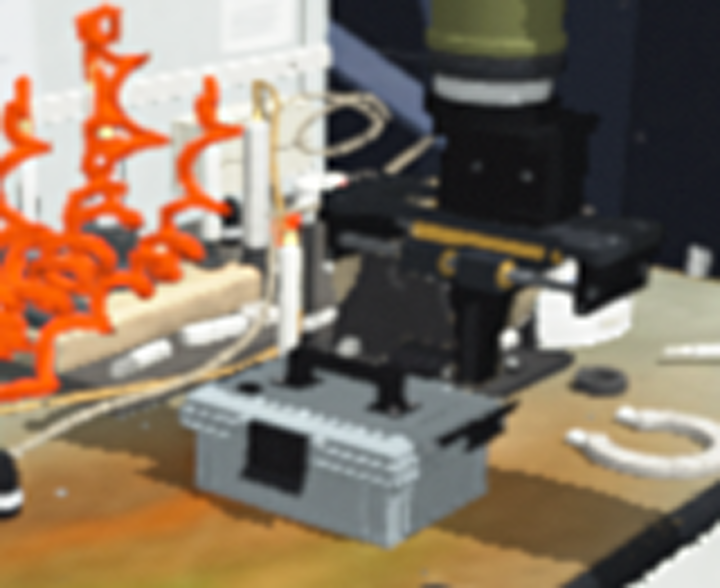

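View pics/w_w.png

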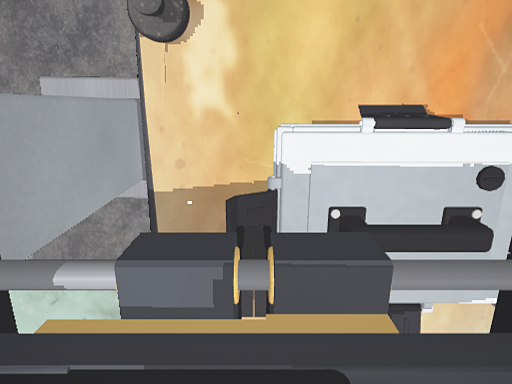

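Call:
step_arm(increments=[2.27, -0.06, 0.19, 0.001, 0.003, 0.001, 2, 0, 0, 0, 0, 0, 1.3, 0, 0, 0, 0, 0, 0, 0, 0, 0, 0, 0])

```text
time: 26.18
position: [0.445, 0.0332, 0.0101]
tool_rot: [1.199, 1.217, -1.201]
ft_force: [-1.4, -0.7, -0.8]
grip_width: 0.008
```

Call:
step_arm(increments=[0, -0.8, 0, 0, 0, 0, 0, -0.8, 0, 0, 0, 0, 0.2, 0.6, 0, 0, 0, 0, 0.2, 0.6, 0, 0, 0, 0, 0, 0.5, 0, 0, 0, 0, 0, 0.4, 0, 0, 0, 0, 0, 0, 0, 0, 0, 0])

```text
time: 27.05
position: [0.445, 0.032, 0.0058]
tool_rot: [1.194, 1.222, -1.211]
ft_force: [-13.5, 0.3, 10.4]
grip_width: 0.005
```

Run:
```python
from h import *
s=ctrl.get_state();print(s["time"],np.round(s["position"],4),np.round(s["ft_force"],2),clip("front",0,-19)[0])
p,_=look("wrist","x_w");look("side","x_s")
a=cv2.imread("pics/x_s.png")[100:240,170:330];cv2.imwrite("pics/x_s2.png",cv2.resize(a,None,fx=4.5,fy=4.2,interpolation=2))
for th in (0,.15,.3,.6,1,1.9): print(th,[pix("wrist",x,p).round(0).tolist() for x in clippts("front",th,.023)],[((pix("side",x)-[170,100])*[4.5,4.2]).round(0).tolist() for x in clippts("front",th,.023)])
```

```text
27.05 [0.445  0.032  0.0058] [-13.55   0.34  10.45] [0.45000794 0.03347803 0.007     ]
0 [[273.0, 214.0], [271.0, 198.0], [259.0, 193.0]] [[435.0, 444.0], [433.0, 482.0], [442.0, 499.0]]
0.15 [[274.0, 214.0], [264.0, 198.0], [249.0, 194.0]] [[435.0, 443.0], [439.0, 483.0], [449.0, 499.0]]
0.3 [[274.0, 215.0], [257.0, 199.0], [240.0, 195.0]] [[435.0, 442.0], [444.0, 482.0], [457.0, 497.0]]
0.6 [[275.0, 215.0], [244.0, 201.0], [223.0, 199.0]] [[434.0, 440.0], [454.0, 479.0], [470.0, 490.0]]
1 [[277.0, 216.0], [230.0, 206.0], [206.0, 206.0]] [[433.0, 439.0], [464.0, 469.0], [481.0, 474.0]]
1.9 [[284.0, 216.0], [226.0, 223.0], [205.0, 231.0]] [[429.0, 437.0], [466.0, 434.0], [477.0, 423.0]]
```

View pics/x_s2.png

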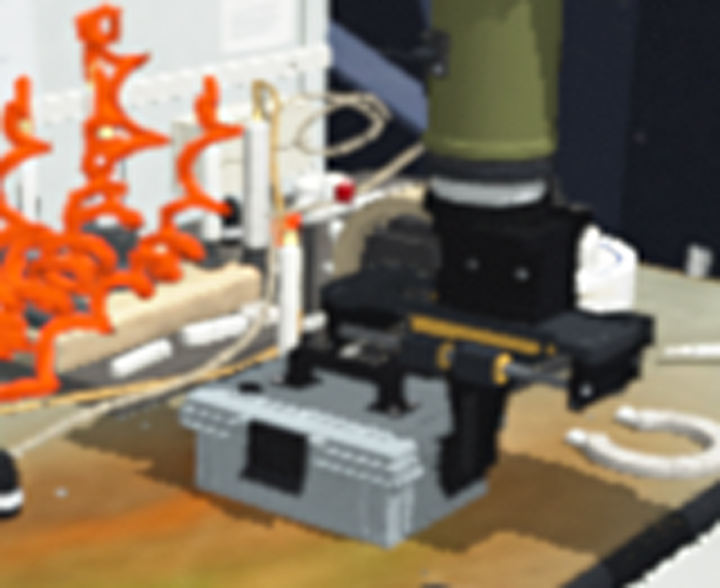

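View pics/x_w.png

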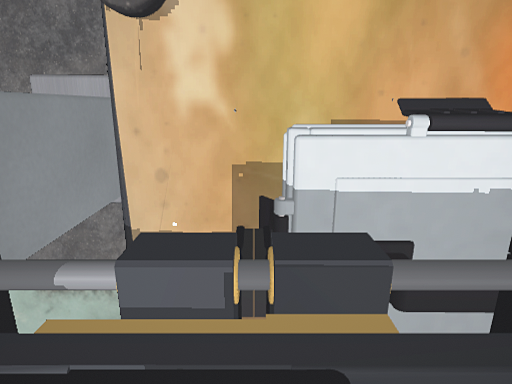

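Run:
```python
from h import *
st=(np.array([.449,.0332,.0065]),down(LY))
e=plan([(*clip("front",17,-15),2),(*clip("front",17,42),2),(*clip("right",4,50,lat=-.015),3)],start=st,step=.05)
print(e[0])
```

```text
7 rows
[-0.23, -0.8, -0.01, 0, 0, 0, -0.22, -0.8, -0.02, 0, 0, 0, -2.85, 0, 0, 0, 0, 0, -2.85, 0, 0, 0, 0, 0, -0.27, 3.2, 2.68, 0, 0, 0, -0.26, 3.2, 2.69, 0, 0, 0, -0.27, 3.2, 2.68, 0, 0, 0]
[ 0.53003581 -0.04595325  0.076     ]
```

Call:
step_arm(increments=[-0.2, -0.8, -0.01, 0, 0, 0, -0.22, -0.8, -0.02, 0, 0, 0, -2.85, 0, 0, 0, 0, 0, -2.85, 0, 0, 0, 0, 0, -0.27, 3.2, 2.68, 0, 0, 0, -0.26, 3.2, 2.69, 0, 0, 0, -0.27, 3.2, 2.68, 0, 0, 0, 0.8, 0, 0, 0, 0, 0, 0, 0, 0, 0, 0, 0])

```text
time: 28.28
position: [0.5301, -0.0464, 0.0673]
tool_rot: [1.2, 1.216, -1.202]
ft_force: [-0.2, 0.6, -0.8]
grip_width: 0.007
```

Run:
```python
from h import *
s=ctrl.get_state();print(s["time"],np.round(s["position"],4),np.round(s["ft_force"],2),np.round(s["joint_positions"],2))
P,R=pose();print(R.as_matrix().round(3).tolist(),clip("right",4,42,lat=-.015)[0])
look("side","y_s");look("wrist","y_w")
a=cv2.imread("pics/y_s.png")[100:240,170:330];cv2.imwrite("pics/y_s2.png",cv2.resize(a,None,fx=4.5,fy=4.2,interpolation=2))
seq("right",[(4,18),(4,-2),(4,-15)],lat=-.015)
```

```text
28.275 [ 0.5301 -0.0464  0.0673] [-0.18  0.59 -0.83] [ 0.57  0.21 -0.58  1.87  0.13  1.1  -0.05]
[[-0.002, 1.0, 0.011], [0.0, 0.011, -1.0], [-1.0, -0.002, -0.0]] [ 0.53004774 -0.04598819  0.068     ]
3 rows
[2.4, -0.04, 0, 0, 0.001, 0.001, 2, 0, 0, 0, 0, 0, 1.3, 0, 0, 0, 0, 0]
```

View pics/y_s2.png

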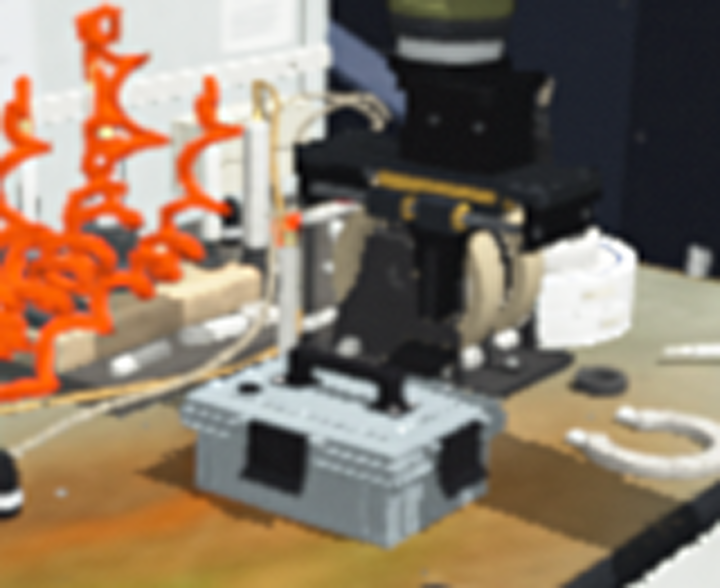

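View pics/y_w.png

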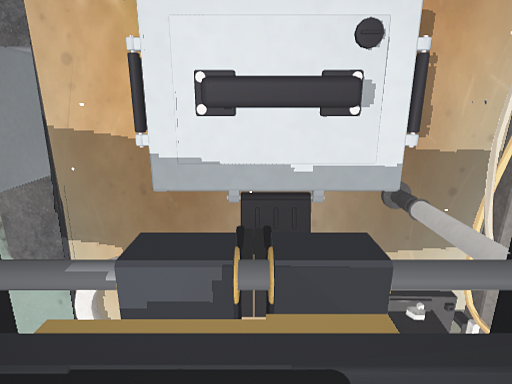

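Call:
step_arm(increments=[2.4, -0.04, 0, 0, 0.001, 0.001, 2, 0, 0, 0, 0, 0, 1.3, 0, 0, 0, 0, 0, 0, 0, 0, 0, 0, 0])

```text
time: 28.88
position: [0.5304, -0.0481, 0.0111]
tool_rot: [1.2, 1.213, -1.201]
ft_force: [0.4, -3.4, -1.5]
grip_width: 0.004
```

Call:
step_arm(increments=[0, 0, 1.1, 0, 0, 0, 0, 0, 1, 0, 0, 0, 0.2, 0, -0.7, 0, 0, 0, 0.2, 0, -0.7, 0, 0, 0, 0, 0, -0.6, 0, 0, 0, 0, 0, -0.5, 0, 0, 0, 0, 0, 0, 0, 0, 0])

```text
time: 29.75
position: [0.5305, -0.0461, 0.0069]
tool_rot: [1.199, 1.211, -1.203]
ft_force: [0.3, -6.9, -1.7]
grip_width: 0.005
```

Run:
```python
from h import *
s=ctrl.get_state();print(s["time"],np.round(s["position"],4),np.round(s["ft_force"],2),clip("right",0,-19)[0])
p,_=look("wrist","z_w")
for th in (0,.15,.3,.6,1,1.9): print(th,[pix("wrist",x,p).round(0).tolist() for x in clippts("right",th,.023)])
```

```text
29.75 [ 0.5305 -0.0461  0.0069] [ 0.34 -6.87 -1.66] [ 0.54499447 -0.04179354  0.007     ]
0 [[331.0, 238.0], [320.0, 218.0], [316.0, 223.0]]
0.15 [[331.0, 238.0], [320.0, 226.0], [316.0, 233.0]]
0.3 [[332.0, 238.0], [320.0, 233.0], [317.0, 242.0]]
0.6 [[332.0, 238.0], [321.0, 248.0], [318.0, 262.0]]
1 [[333.0, 237.0], [324.0, 266.0], [322.0, 286.0]]
1.9 [[334.0, 231.0], [334.0, 291.0], [339.0, 317.0]]
```

View pics/z_w.png

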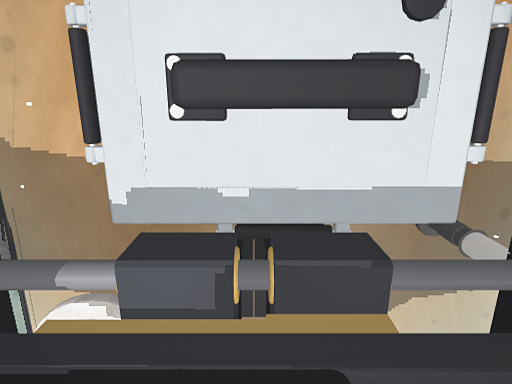

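Call:
step_arm(increments=[0, 0, 1.1, 0, 0, 0, 0, 0, 1.1, 0, 0, 0, -4, 0, 0, 0, 0, 0, -5, 0, 0, 0, 0, 0, -5.5, 0.3, -1, 0, 0, 0, -5.5, 0.6, -2, 0, 0, 0, -5, 0.5, -1.5, 0, 0, 0, 0, 0, 0, 0, 0, 0, 0, 0, 0, 0, 0, 0])

```text
time: 30.92
position: [0.544, -0.0204, 0.2565]
tool_rot: [1.201, 1.214, -1.201]
ft_force: [-0.1, -0.2, -0.0]
grip_width: 0.005
```

Run:
```python
from h import *
s=ctrl.get_state();print(s["time"],np.round(s["position"],4),np.round(s["ft_force"],2))
p,im=look("wrist","A_w");look("side","A_s");look("top","A_t")
c,y=rectfit(im,p,.068,.160,.120,[.5438,.034],.0126,polar=0,exclude=.032)
a=cv2.imread("pics/A_s.png")[100:240,170:330];cv2.imwrite("pics/A_s2.png",cv2.resize(a,None,fx=4.5,fy=4.2,interpolation=2))
for n in ["front","back","left","right"]:
  for th in (0,.3,.6): print(n,th,[[pix("wrist",x,p).round(0).tolist() for x in clippts(n,th,l)[1:]] for l in (-.023,.023)])
for n in ["plug_thin","pot_magnet","cable_plug","c_gauge"]:
  r=ctrl.spot_point("wrist",n);print(n,[(np.round(w("wrist",q["xyz"],p),3).tolist(),round(q["score"],2)) for q in r[:2]])
```

```text
30.925 [ 0.544  -0.0204  0.2565] [-0.15 -0.25 -0.05]
c [0.544  0.0348] yaw 0.0148 slopes [ 0.001  0.002 -0.005  0.001] size 0.1598 0.1213 n [16, 16, 22, 22]
front 0 [[[185.0, 138.0], [181.0, 138.0]], [[183.0, 101.0], [179.0, 101.0]]]
front 0.3 [[[178.0, 139.0], [173.0, 138.0]], [[176.0, 101.0], [170.0, 101.0]]]
front 0.6 [[[172.0, 139.0], [164.0, 139.0]], [[170.0, 101.0], [162.0, 101.0]]]
back 0 [[[322.0, 138.0], [326.0, 137.0]], [[324.0, 101.0], [328.0, 101.0]]]
back 0.3 [[[329.0, 138.0], [335.0, 138.0]], [[331.0, 101.0], [337.0, 101.0]]]
back 0.6 [[[335.0, 139.0], [343.0, 138.0]], [[337.0, 101.0], [345.0, 101.0]]]
left 0 [[[234.0, 62.0], [235.0, 57.0]], [[272.0, 62.0], [272.0, 57.0]]]
left 0.3 [[[234.0, 55.0], [234.0, 48.0]], [[273.0, 55.0], [272.0, 47.0]]]
left 0.6 [[[234.0, 48.0], [234.0, 38.0]], [[273.0, 48.0], [273.0, 38.0]]]
right 0 [[[236.0, 173.0], [237.0, 176.0]], [[271.0, 173.0], [271.0, 176.0]]]
right 0.3 [[[236.0, 179.0], [237.0, 185.0]], [[271.0, 179.0], [271.0, 184.0]]]
right 0.6 [[[236.0, 185.0], [236.0, 192.0]], [[271.0, 185.0], [271.0, 192.0]]]
plug_thin [([0.654, -0.047, 0.0], 0.58), ([0.545, 0.033, 0.051], 0.55)]
pot_magnet [([0.376, 0.169, -0.003], 0.7)]
cable_plug [([0.544, 0.1, 0.062], 0.19)]
c_gauge [([0.461, 0.033, 0.062], 0.67)]
```

View pics/A_w.png

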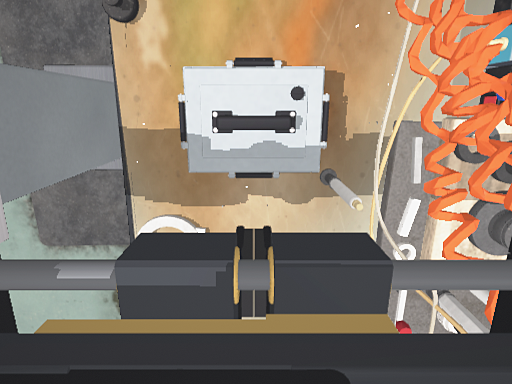

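View pics/A_s2.png

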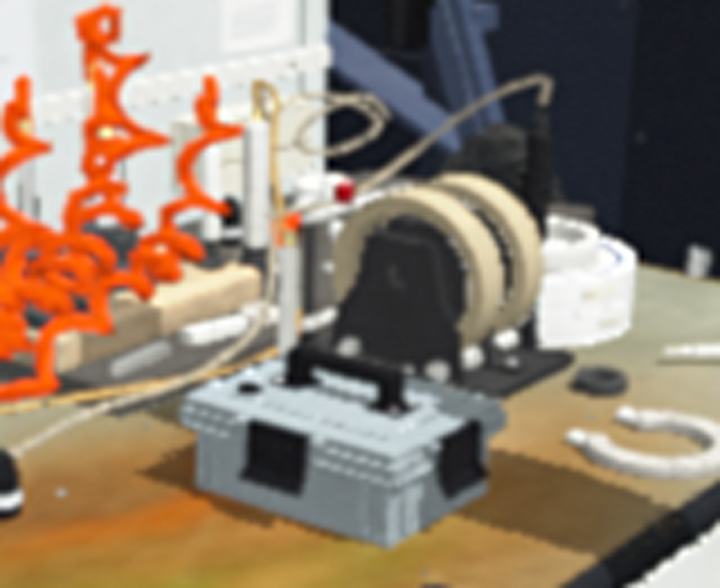

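Run:
```python
import cv2
a=cv2.imread("pics/A_w.png")[40:200,160:350];cv2.imwrite("pics/A_w2.png",cv2.resize(a,None,fx=4,fy=3.7,interpolation=0))
```

View pics/A_w2.png

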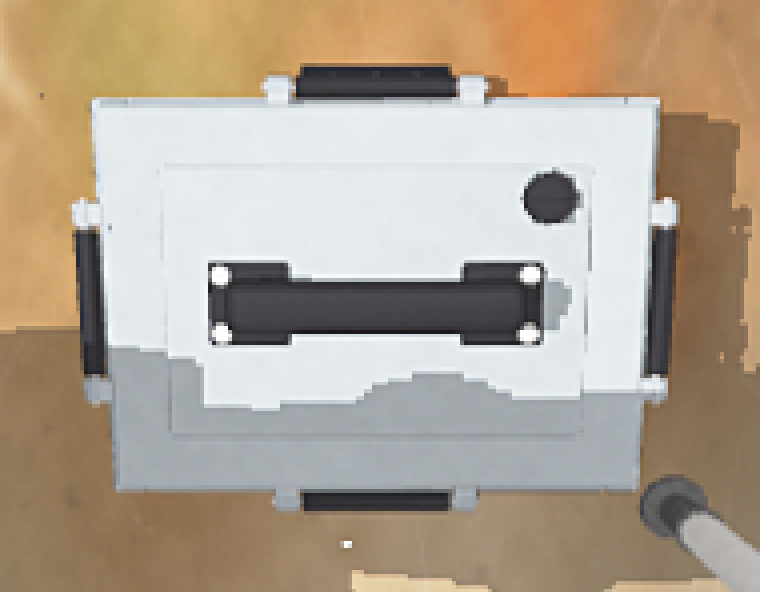

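Run:
```python
from bench import ctrl
print(ctrl.close_job())
```

```text
the job is handed in; nothing more can be done
None
```

The lid is on the case with all four clips folded shut, and I handed the job in at about 31 s of the 58 s limit. The hand-in reports no verdict.

**What went wrong on the way:** my first two grasps closed on air. The camera pictures showed the fingertips about 38 mm short of the reported TCP. I allowed for that on every later move. The third grasp held, with the jaws stopped at 15.9 mm on the 16 mm bar. I then carried the lid over, lowered it in, released it with its clips still open, and pushed each clip down and in with the closed fingers.

**Last checks:**
- **Lid position:** fitted from the wrist picture at (0.544, 0.035) with yaw 0.015, against the case at (0.544, 0.034) with yaw 0.013. When lowered, the lid stopped at the expected seated height, and both pictures show it level.
- **Clips:** in the last wrist picture all four clip outlines match the shut projection within about 2 pixels (right clip roughly 0.07 rad at most). The side picture also shows the front and left clips flat.
- **Bystanders:** the plug gauge is still standing within a few mm of where it was. The detector put the pot magnet about 14 mm from its first reading. I never worked near the magnet, and its two readings came from different cameras, so I took that as detector error.
- **Not confirmed:** in the final wrist picture the detector's hits for the cable plug and the C gauge landed on the case itself, so they are no check. In the side pictures I saw no change in either.

The arm was hovering clear above the case when I handed in, touching nothing.

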